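Fetch the vase from the back of the ware board

ROBOT

A 7-joint arm with a two-finger parallel gripper is mounted at the origin on the work surface. World frame = base frame: x ahead of the robot, y to its left, z up, the work surface at z = 0. Lengths are in mm, angles in rad, forces in N, time in s.
With the tool pointing down it reaches from about 400 to 850 mm from the base axis. Payload 6.9 kg.
Tool frame: the origin (TCP) lies at the very end of the fingers, on their centre line; the grasp point (between the pads) lies 19 mm behind it (r.tcp_to_grasp is the distance from the TCP to the grasp point, in mm); z points along the fingers, y is the line along which they close (so a half turn about z gives the same grasp; the last joint's range is limited). The gripper opens to 85 mm and grips with 20 to 120 N. Pads are 22 mm wide; open, the fingers measure 114 mm over their backs; the gripper's body (76 mm by 85 mm) begins 54 mm behind the grasp point. The pads swing forward as they close: fully open they stand 13 mm farther back than shut.
Start: joints at [1.292, 0.507, -0.238, 1.5, 0.126, 1.149, -0.155], TCP at [234.579, -579.296, 231.275] pointing down, gripper open.
Joint ranges: [-3.08, 3.08], [-0.24, 2.05], [-1.43, 1.35], [0, 2.5], [-1.52, 4.66], [0.17, 1.96], [-2.89, 2.89]. Speed limits (rad/s): [2.39, 2.39, 3.14, 3.14, 3.14, 3.14, 3.14].

INTERFACE

Orientations are given as a rotation vector (axis times angle).
In Python, from workcell import readout, imaging, hand_in, r gives the robot as it stands.
- The arm moves only by the shell command python3 -m handwheel 'ROWS'. ROWS is JSON, a list of rows, each an object of numbers: "hand": the opening, from -1 (shut) to 1 (fully open); "dx", "dy", "dz": the shift along the tool's x, y, z in cm; "wx", "wy", "wz": the turn, a rotation vector about the tool's x, y, z in rad. A call has 1 to 10 rows; each row is the pose to reach, as a shift and turn from the pose commanded when the call began, along the tool's axes at that moment; what a row does not reach only later rows make up. A row lasts 1/12 s, in which the tool goes at most 41.7 mm and 7.16 degrees, less where a joint would pass 70% of its speed; a pose out of reach is approached as far as the arm can. A call with a gripper value outside its range is refused whole. The fingers move at their own pace and stop on an object; the grip force is fixed at half the most. Time passes only in rows, so rows that repeat a pose let the fingers close. It gives the time, the measured TCP pose, the force, the opening and the grip force at its end, in the units of the state.
- readout.get_state(): the state, without advancing time (a new reading comes with each control period).
- imaging.camera(name): name is "side" or "top" or "wrist"; returns a dict with "image" (420x560x3 uint8, red, green, blue), "depth" (420x560 float32, mm along the optical axis (not along the pixel's ray), 0 where there is no reading), "camera_matrix" (3x3 intrinsics, pixels), "D" ([k1, k2, p1, p2, k3] as OpenCV has them; the pictures are not rectified), "view" (4x4, takes a point from world to camera coordinates); the wrist camera has in their place "hand_eye" (4x4, takes a point from camera to tool coordinates, whose origin is the TCP and whose axes are the flange's). Camera axes: x right, y down, z forward; pixel columns grow to the right and rows downward; lengths in mm; the calibration is good to about 2 mm. A picture is of the moment at which its call begins: read the wrist's pose just before it.
- hand_in(): hands the job in; it is judged then, once.
The state is a dict: "clock": time; "joint_pos": joint angles; "joint_velocities": joint speeds; "joint_efforts": joint torques, N m; "tcp_pos": TCP position; "orientation": TCP orientation; "force": force on the tool from outside, world axes, zero at the start; "moment": the same for the moment, N m; "gripper_width": finger opening in mm; "grip_force": force on a finger pad.
Only numpy, scipy, OpenCV 4.12 (cv2) and the standard library are available. Lean on these libraries where they do the work, as an engineer would, in place of code of your own. Each camera call takes 0.05 s, during which the arm holds its last target. There are 200 camera calls.

TASK

Clear the two plain cups standing in front of the little vase: park the wide cup on the single round plaster bat and stand the slim cup inside it. Then fetch the vase out of its bay and set it upright at the centre of the banding wheel, and after that put both cups back on the ware board, each where it stood at the start. Leave the lidded jar and the small saucer on the board alone.

Things in the scene. Friction and masses are not known exactly. Their poses are not given: they have to be found in the camera images.
- wide_mid (a point): wide cup: open straight round beaker of bare clay, outside diameter 66 mm, inside diameter 57 mm, height 75 mm, floor 6 mm thick, about 170 g. Point at its centre, half-way up (37.5 mm above its underside); z up along its axis. Starts at about x = -20, y = +48 or -48 mm of the board (slim cup at the other): finger room at its left and right.
- slim_mid (a point): slim cup: open straight-sided tall round beaker of the same clay, outside diameter 38 mm, height 125 mm, about 110 g. Point at its centre, half-way up (62.5 mm above its underside); z up. Standing inside the wide cup its underside is 6 mm above the wide cup's underside and its upper 56 mm stand out above the rim.
- vase_mid (a point): small vase of bisque clay, height 85 mm, foot diameter 42 mm, round body of largest diameter 57 mm and straight-sided from 36 to 58 mm above its underside, narrow neck 28 mm across, lip 38 mm across, about 160 g. Point at its centre, half-way up (42.5 mm above its underside); z up. Stands at the rear of the ware board in a bay with walls left, right and behind, behind the two cups.
- board: ware board, fixed, plywood 12 mm thick; origin on its underside, x away from the robot, y left, z up; spans x -85 to 125, y -125 to 125 mm. At its rear three thin walls, 45 mm high above the board, form a bay round the vase: sides at y = +-48 mm (x 30 to 100), back at x = 119 mm, all 8 mm thick. Vase at about x 50, y 0: finger room before and behind it, not at its sides.
- bat_top (a point): parking place: the single round white plaster bat lying on the bench (not the larger stack of three at the far edge), fixed, diameter 156 mm, 18 mm thick. Point at the centre of its top face; z up.
- wheel_top (a point): banding wheel: dark steel turntable on a short foot, head of diameter 160 mm, top 60 mm above the bench. Point at the centre of the head's top face; z up. The head turns stiffly about z; no turning is needed.
- jar_mid (a point): bystander: small glazed jar with a knobbed lid (one piece), diameter 44 mm, height 62 mm, loose on the board outside the bay's left or right wall, at about x = 85, y = +90 or -90 mm of the board. Point half-way up.
- saucer_mid (a point): bystander: small round glazed saucer, rim diameter 48 mm, height 16 mm, loose on the board outside the bay's other side wall. Point half-way up.

How it is judged:
By the outcome, as a careful person would: the job done as asked, in the order asked, and still so for the second after the job is handed in, with the robot touching nothing.
It also fails if it takes over 136 s, if anything falls off the work surface, if the arm or the gripper's body presses on something with over 40 N, if the wrist force passes 120 N, or if a joint passes its speed limit or range.

## Working session

There is one attempt and no reset: what is moved stays moved. The work goes in short steps, Python scripts to look and compute and a shell command to move; the robot and the scene stay as the last step left them, time stands still between calls to the robot, and variables do not carry over. Pictures are saved under pics/ and viewed, at most 14 in all, crops included, and the job is handed in when it is done.

```bash
ls; mkdir -p pics; cat > h.py <<'E'
import numpy as np,cv2
from workcell import readout,imaging,hand_in,r
from scipy.spatial.transform import Rotation as R
def shot(n,f=None):
    s=readout.get_state(); c=imaging.camera(n)
    if f: cv2.imwrite('pics/'+f,c['image'][:,:,::-1])
    if n=='wrist':
        T=np.eye(4);T[:3,:3]=R.from_rotvec(s['orientation']).as_matrix();T[:3,3]=s['tcp_pos']
        c['c2w']=T@np.array(c['hand_eye'])
    else: c['c2w']=np.linalg.inv(np.array(c['view']))
    return c
def cloud(c):
    h,w=c['depth'].shape
    u,v=np.meshgrid(np.arange(w),np.arange(h))
    p=cv2.undistortPoints(np.stack([u,v],-1).reshape(-1,1,2).astype(np.float64),np.array(c['camera_matrix']),np.array(c['D'])).reshape(h,w,2)
    d=c['depth'][...,None]
    P=np.concatenate([p*d,d],-1)
    W=P@c['c2w'][:3,:3].T+c['c2w'][:3,3]
    W[c['depth']<=0]=np.nan
    return W
def ray(c,u,v,z):
    "world point on plane height z seen at pixel"
    p=cv2.undistortPoints(np.array([[[u,v]]],float),np.array(c['camera_matrix']),np.array(c['D'])).ravel()
    d=c['c2w'][:3,:3]@np.array([p[0],p[1],1]);o=c['c2w'][:3,3]
    return o+d*(z-o[2])/d[2]
E
python3 - <<'E'
from h import *
s=readout.get_state();print({k:np.round(v,3) for k,v in s.items()}); print(R.from_rotvec(s['orientation']).as_matrix().round(3))
for n in('top','side'):
    c=shot(n,n+'1.png');print(n,c['c2w'].round(2))
    np.save(n+'1.npy',cloud(c))
E
```

```text
pics
{'clock': np.float64(0.0), 'joint_pos': array([ 1.292,  0.508, -0.238,  1.501,  0.126,  1.149, -0.155]), 'joint_velocities': array([ 0.   , -0.   ,  0.001,  0.   ,  0.002, -0.001, -0.001]), 'joint_efforts': array([-0.0000e+00, -6.2059e+01, -2.1860e+00, -2.4966e+01,  1.3000e-02,
        1.2000e-02,  0.0000e+00]), 'tcp_pos': array([ 234.303, -578.863,  230.412]), 'orientation': array([-3.082e+00, -6.000e-01,  1.000e-03]), 'force': array([-0.979, -0.836,  0.076]), 'moment': array([-0.012,  0.011,  0.011]), 'grip_force': np.float64(0.0), 'gripper_width': np.float64(85.702)}
[[ 0.927  0.375 -0.001]
 [ 0.375 -0.927  0.002]
 [-0.    -0.002 -1.   ]]
top [[ 1.10000e-01 -9.70000e-01  2.20000e-01  3.31950e+02]
 [-9.90000e-01 -1.10000e-01  2.00000e-02 -2.44200e+01]
 [ 0.00000e+00 -2.30000e-01 -9.70000e-01  1.16985e+03]
 [ 0.00000e+00  0.00000e+00  0.00000e+00  1.00000e+00]]
side [[-9.0000e-01 -2.4000e-01  3.7000e-01  1.3347e+02]
 [-4.4000e-01  5.4000e-01 -7.2000e-01  8.1653e+02]
 [-2.0000e-02 -8.1000e-01 -5.9000e-01  7.3754e+02]
 [ 0.0000e+00  0.0000e+00  0.0000e+00  1.0000e+00]]
```

View pics/top1.png

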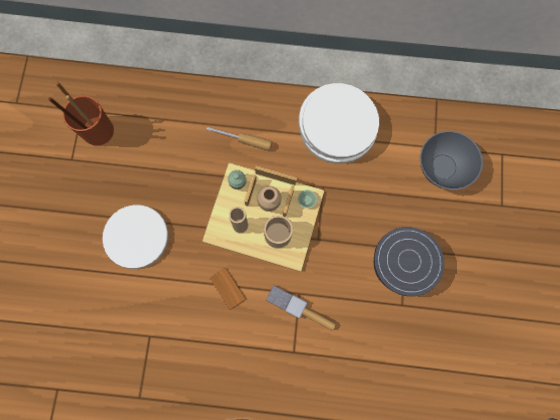

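View pics/side1.png

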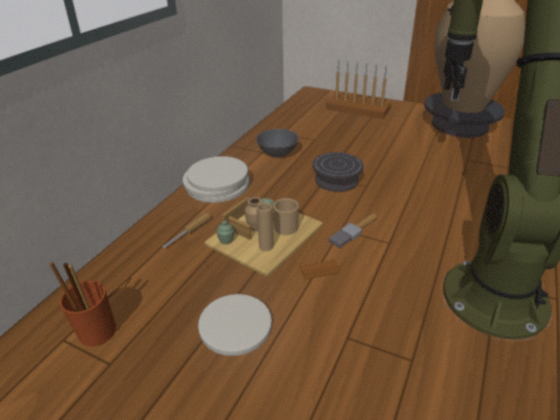

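The top view shows the bat at (136,237), the wheel at (409,262) and board corners at (229,165), (323,188), (301,269) and (204,241). The wide cup is at (278,231), the slim cup at (238,218), the vase at (269,197), the jar at (237,178) and the saucer at (308,199).

```bash
python3 - <<'E'
from h import *
from scipy.optimize import least_squares
c=shot('top');W=cloud(c);S=np.load('side1.npy')
cor=np.array([ray(c,*p,12)[:2] for p in[(229,165),(323,188),(301,269),(204,241)]]);print('corners',cor.round(1))
# rear-left, rear-right, front-right, front-left
loc=np.array([[125,125],[125,-125],[-85,-125],[-85,125]])
m=lambda q:np.c_[q[0]+np.cos(q[2])*loc[:,0]-np.sin(q[2])*loc[:,1],q[1]+np.sin(q[2])*loc[:,0]+np.cos(q[2])*loc[:,1]]
q=least_squares(lambda q:(m(q)-cor).ravel(),[*cor.mean(0),0]);print('board',q.x.round(3),q.fun.round(1))
bx,by,t=q.x
for n,l in dict(c1=(-20,48),c2=(-20,-48),vase=(50,0),jarL=(85,90),jarR=(85,-90)).items():
    print(n,round(bx+np.cos(t)*l[0]-np.sin(t)*l[1],1),round(by+np.sin(t)*l[0]+np.cos(t)*l[1],1))
def circ(name,u,v,rad,z0,z1,r0=None):
  for lab,A in(('top',W),('side',S)):
    g=ray(c,u,v,(z0+z1)/2)[:2]
    for it in range(6):
        k=(A[...,2]>z0)&(A[...,2]<z1)&(np.hypot(A[...,0]-g[0],A[...,1]-g[1])<rad*1.25)
        P=A[k]; 
        if len(P)<5: break
        if r0: f=least_squares(lambda a:np.hypot(P[:,0]-a[0],P[:,1]-a[1])-r0,g,loss='soft_l1');g=f.x
        else: # filled disc
            g=(P[:,:2].max(0)+P[:,:2].min(0))/2
    print(name,lab,len(P),np.round(g,1),'z',np.round(np.median(P[:,2]) if len(P) else 0,1),np.round(np.ptp(P[:,:2],axis=0),1) if len(P) else '')
circ('bat',136,237,78,12,24);circ('wheel',409,262,80,54,66)
circ('wide',278,229,33,79,93,31);circ('slim',237,214,19,128,143,17);circ('vase',269,195,19,89,103)
circ('slimbody',237,214,19,100,130,19)
circ('widebody',278,229,33,40,75,33)
circ('jar',237,178,22,20,60,22)
E
```

```text
corners [[ 702.5  115.4]
 [ 669.  -123.9]
 [ 463.4  -88.8]
 [ 504.8  150.6]]
board [ 5.65216e+02  1.65550e+01 -1.62000e-01] [ 6.3  4.3 -0.7 -3.1 -2.3 -4.3 -3.3  3.1]
c1 553.2 67.2
c2 537.7 -27.6
vase 614.6 8.5
jarL 663.7 91.6
jarR 634.5 -86.0
bat top 3142 [498.1 316.8] z 16.8 [153.9 154.1]
bat side 3371 [497.9 315.4] z 17.3 [155.4 155.1]
wheel top 3743 [ 505.1 -330.2] z 58.5 [158.2 160.1]
wheel side 1056 [ 504.8 -330.1] z 57.9 [160.2 164.8]
wide top 184 [538.5 -24.8] z 85.1 [65.1 64.2]
wide side 159 [539.6 -23.4] z 83.6 [65.  67.6]
slim top 103 [551.4  67.8] z 135.6 [36.8 35.8]
slim side 108 [552.4  69.2] z 133.2 [38.  38.5]
vase top 204 [616.4   5.1] z 95.9 [37.1 37.3]
vase side 96 [616.8   4.8] z 95.4 [36.7 37.6]
slimbody top 86 [550.   66.4] z 115.3 [34.4 35.1]
slimbody side 205 [552.6  68. ] z 119.0 [36.  37.7]
widebody top 141 [535.5 -23.3] z 57.0 [62.4 63.8]
widebody side 416 [539.6 -24. ] z 60.2 [63.5 67.9]
jar top 220 [661.9  89.5] z 50.9 [41.8 42.1]
jar side 236 [660.2  84.3] z 45.6 [42.5 37.7]
```

```bash
cat > go.py <<'E'
import sys; from h import *
# go.py x y z [closing-axis angle deg, mod 180]
s=readout.get_state();M=R.from_rotvec(s['orientation']).as_matrix();p=np.array(s['tcp_pos'])
a=[float(v) for v in sys.argv[1:]]
d=M.T@(np.array(a[:3])-p)/10
cur=np.degrees(np.arctan2(M[1,1],M[0,1]))
w=0
if len(a)>3:
    dy=(a[3]-cur+90)%180-90; 
    R2=R.from_euler('z',a[3] if abs((a[3]-cur+180)%360-180)<=90 else a[3]+180,degrees=True).as_matrix()
    y=R2[:,0];z=np.array([0,0,-1.]);T=np.c_[np.cross(y,z),y,z]
    w=R.from_matrix(M.T@T).as_rotvec()
print('at',p.round(1),'axis',cur.round(1),'tilt',M[:,2].round(3),'SHIFT cm',d.round(2),'TURN',np.round(w,3),'clk',s['clock'],'j',np.round(s['joint_pos'],2),'W',round(s['gripper_width'],1),'F',np.round(s['force'],1))
E
python3 -m handwheel '[{"hand":1,"dx":5,"dy":-4,"wz":0.1},{"hand":1,"dx":8,"dy":-6.5,"wz":0.2},{"hand":1,"dx":11,"dy":-9,"wz":0.3},{"hand":1,"dx":14,"dy":-11.5,"wz":0.4},{"hand":1,"dx":17,"dy":-14,"wz":0.5},{"hand":1,"dx":20,"dy":-16.5,"wz":0.54},{"hand":1,"dx":23,"dy":-19,"wz":0.54},{"hand":1,"dx":26,"dy":-21.5,"wz":0.54},{"hand":1,"dx":28,"dy":-23,"wz":0.54},{"hand":1,"dx":29,"dy":-24,"wz":0.54}]'
python3 go.py 539 -24 230 81
```

```text
at [ 234.4 -579.   230.6] axis -68.0 tilt [-0.001  0.001 -1.   ] SHIFT cm [ 49.06 -40.     0.12] TURN [-0.001  0.     0.542] clk 0.15 j [ 1.29  0.51 -0.24  1.5   0.13  1.15 -0.15] W 84.9 F [-0.1  0.5 -0.4]invalid input at $[0]: expected keys hand, dx, dy, dz, wx, wy, wz
```

```bash
python3 -m handwheel '[{"hand":1,"dx":4,"dy":-3,"dz":0,"wx":0,"wy":0,"wz":0.1},{"hand":1,"dx":8,"dy":-6.5,"dz":0,"wx":0,"wy":0,"wz":0.2},{"hand":1,"dx":11,"dy":-9,"dz":0,"wx":0,"wy":0,"wz":0.3},{"hand":1,"dx":14,"dy":-11.5,"dz":0,"wx":0,"wy":0,"wz":0.4},{"hand":1,"dx":17,"dy":-14,"dz":0,"wx":0,"wy":0,"wz":0.5},{"hand":1,"dx":20,"dy":-16.5,"dz":0,"wx":0,"wy":0,"wz":0.54},{"hand":1,"dx":23,"dy":-19,"dz":0,"wx":0,"wy":0,"wz":0.54},{"hand":1,"dx":26,"dy":-21.5,"dz":0,"wx":0,"wy":0,"wz":0.54},{"hand":1,"dx":29,"dy":-24,"dz":0,"wx":0,"wy":0,"wz":0.54},{"hand":1,"dx":29,"dy":-24,"dz":0,"wx":0,"wy":0,"wz":0.54}]'
python3 go.py 539 -24 230 81
```

```text
clock: 0.98
tcp_pos: [417.4, -239.6, 231.6]
orientation: [-3.13, 0.226, -0.003]
force: [0.4, -0.4, 0.4]
gripper_width: 85.4
grip_force: 0.0
at [ 417.4 -239.6  231.6] axis -98.3 tilt [ 0.002  0.004 -1.   ] SHIFT cm [  8.94 -23.08   0.27] TURN [-0.004 -0.002  0.013] clk 0.9833 j [ 0.64  0.29 -0.22  1.86  0.07  1.   -1.32] W 85.4 F [ 0.4 -0.4  0.4]
```

```bash
python3 -m handwheel '[{"hand":1,"dx":1.3,"dy":-3.5,"dz":0,"wx":0,"wy":0,"wz":0},{"hand":1,"dx":2.7,"dy":-7,"dz":0,"wx":0,"wy":0,"wz":0.01},{"hand":1,"dx":4.1,"dy":-10.5,"dz":0,"wx":0,"wy":0,"wz":0.01},{"hand":1,"dx":5.5,"dy":-14,"dz":0,"wx":0,"wy":0,"wz":0.01},{"hand":1,"dx":6.9,"dy":-17.5,"dz":0,"wx":0,"wy":0,"wz":0.01},{"hand":1,"dx":8,"dy":-20.5,"dz":0,"wx":0,"wy":0,"wz":0.01},{"hand":1,"dx":8.7,"dy":-22.5,"dz":0,"wx":0,"wy":0,"wz":0.01},{"hand":1,"dx":8.94,"dy":-23.1,"dz":0.2,"wx":0,"wy":0,"wz":0.01},{"hand":1,"dx":8.94,"dy":-23.1,"dz":0.2,"wx":0,"wy":0,"wz":0.01},{"hand":1,"dx":8.94,"dy":-23.1,"dz":0.2,"wx":0,"wy":0,"wz":0.01}]'
python3 go.py 539 -24 230 81
python3 - <<'E'
from h import *
c=shot('wrist','w1.png');W=cloud(c);print(c['c2w'].round(2))
for n,z0,z1,g in(('wide',80,95,(539,-24)),('slim',130,145,(552,68)),('vase',90,103,(617,5))):
    for i in range(5):
        k=(W[...,2]>z0)&(W[...,2]<z1)&(np.hypot(W[...,0]-g[0],W[...,1]-g[1])<42);P=W[k]
        if len(P)<20:break
        g=(P[:,:2].max(0)+P[:,:2].min(0))/2
    print(n,len(P),np.round(g,1),np.ptp(P,axis=0).round(1) if len(P) else '')
E
```

```text
clock: 1.82
tcp_pos: [536.7, -34.7, 228.8]
orientation: [3.13, -0.26, -0.002]
force: [1.2, -0.1, 0.4]
gripper_width: 85.4
grip_force: 0.0
at [536.7 -34.7 228.8] axis -99.5 tilt [-0.001 -0.001 -1.   ] SHIFT cm [ 0.05 -1.09 -0.12] TURN [ 0.001  0.001 -0.008] clk 1.8167 j [ 0.22  0.38 -0.29  1.73  0.12  1.05 -1.85] W 85.4 F [ 1.2 -0.1  0.4]
[[-1.7000e-01 -9.3000e-01 -3.2000e-01  6.1821e+02]
 [-9.9000e-01  1.6000e-01  5.0000e-02 -4.7860e+01]
 [ 0.0000e+00  3.2000e-01 -9.5000e-01  3.7266e+02]
 [ 0.0000e+00  0.0000e+00  0.0000e+00  1.0000e+00]]
wide 1074 [540.3 -24.5] [65.1 64.9 10.6]
slim 920 [553.1  67.1] [37.7 37.9 10.2]
vase 1482 [616.6   4.9] [37.2 36.9  4.6]
```

View pics/w1.png

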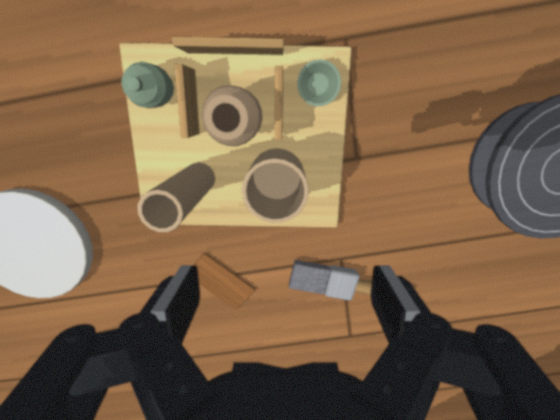

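The wrist view agrees: wide rim at (275,187), slim rim at (162,210), vase lip at (228,117). Its cloud gives wide (540,-24.5), slim (553,67) and vase (616.6,5).

```bash
python3 go.py 540 -24.4 33 81
```

```text
at [536.6 -35.4 229. ] axis -99.6 tilt [-0.001 -0.001 -1.   ] SHIFT cm [ 0.17 -1.17 19.6 ] TURN [ 0.001  0.001 -0.01 ] clk 1.8667 j [ 0.22  0.38 -0.29  1.73  0.12  1.05 -1.85] W 85.3 F [ 0.2 -0.3  0.1]
```

```bash
python3 -m handwheel '[{"hand":1,"dx":0.2,"dy":-1.2,"dz":2,"wx":0,"wy":0,"wz":-0.01},{"hand":1,"dx":0.2,"dy":-1.2,"dz":5,"wx":0,"wy":0,"wz":-0.01},{"hand":1,"dx":0.2,"dy":-1.2,"dz":8,"wx":0,"wy":0,"wz":-0.01},{"hand":1,"dx":0.2,"dy":-1.2,"dz":10,"wx":0,"wy":0,"wz":-0.01},{"hand":1,"dx":0.2,"dy":-1.2,"dz":11,"wx":0,"wy":0,"wz":-0.01},{"hand":1,"dx":0.2,"dy":-1.2,"dz":11,"wx":0,"wy":0,"wz":-0.01},{"hand":1,"dx":0.2,"dy":-1.2,"dz":11,"wx":0,"wy":0,"wz":-0.01}]';python3 go.py 540 -24.4 33 81
```

```text
clock: 2.45
tcp_pos: [541.3, -23.2, 119.8]
orientation: [3.132, -0.246, -0.0]
force: [1.2, 0.4, 1.3]
gripper_width: 85.7
grip_force: 0.0
at [541.3 -23.2 119.8] axis -99.0 tilt [-0. -0. -1.] SHIFT cm [-0.11  0.13  8.68] TURN [0. 0. 0.] clk 2.45 j [ 0.18  0.5  -0.27  1.87  0.18  0.79 -1.91] W 85.7 F [1.2 0.4 1.3]
```

```bash
python3 -m handwheel '[{"hand":1,"dx":-0.1,"dy":0.1,"dz":1.5,"wx":0,"wy":0,"wz":0},{"hand":1,"dx":-0.1,"dy":0.1,"dz":3,"wx":0,"wy":0,"wz":0},{"hand":1,"dx":-0.1,"dy":0.1,"dz":4.5,"wx":0,"wy":0,"wz":0},{"hand":1,"dx":-0.1,"dy":0.1,"dz":6,"wx":0,"wy":0,"wz":0},{"hand":1,"dx":-0.1,"dy":0.1,"dz":7.5,"wx":0,"wy":0,"wz":0},{"hand":1,"dx":-0.1,"dy":0.1,"dz":8.5,"wx":0,"wy":0,"wz":0},{"hand":1,"dx":-0.1,"dy":0.1,"dz":8.7,"wx":0,"wy":0,"wz":0},{"hand":1,"dx":-0.1,"dy":0.1,"dz":8.7,"wx":0,"wy":0,"wz":0},{"hand":1,"dx":-0.1,"dy":0.1,"dz":8.7,"wx":0,"wy":0,"wz":0}]';python3 go.py 540 -24.4 33 81
python3 -m handwheel '[{"hand":0.2,"dx":0,"dy":0,"dz":0,"wx":0,"wy":0,"wz":0},{"hand":0,"dx":0,"dy":0,"dz":0,"wx":0,"wy":0,"wz":0},{"hand":0,"dx":0,"dy":0,"dz":0,"wx":0,"wy":0,"wz":0},{"hand":0,"dx":0,"dy":0,"dz":0,"wx":0,"wy":0,"wz":0},{"hand":0,"dx":0,"dy":0,"dz":0,"wx":0,"wy":0,"wz":0},{"hand":0,"dx":0,"dy":0,"dz":0,"wx":0,"wy":0,"wz":0},{"hand":0,"dx":0,"dy":0,"dz":0,"wx":0,"wy":0,"wz":0},{"hand":0,"dx":0,"dy":0,"dz":0,"wx":0,"wy":0,"wz":0}]'; python3 go.py 540 -24.4 33 81
```

```text
clock: 3.2
tcp_pos: [540.8, -23.0, 33.2]
orientation: [-3.132, 0.244, -0.002]
force: [0.3, -0.5, 0.5]
gripper_width: 85.6
grip_force: 0.1
at [540.8 -23.   33.2] axis -98.9 tilt [ 0.001 -0.    -1.   ] SHIFT cm [-0.06  0.15  0.02] TURN [-0.    -0.001  0.002] clk 3.2 j [ 0.14  0.62 -0.22  1.95  0.24  0.59 -1.96] W 85.6 F [ 0.3 -0.5  0.5]
clock: 3.87
tcp_pos: [540.8, -23.2, 33.7]
orientation: [3.132, -0.244, 0.003]
force: [-1.0, -0.8, 7.7]
gripper_width: 64.7
grip_force: 63.1
at [540.8 -23.2  33.7] axis -98.9 tilt [ 0.002 -0.001 -1.   ] SHIFT cm [-0.06  0.13  0.07] TURN [ 0.    -0.002  0.001] clk 3.8667 j [ 0.14  0.62 -0.22  1.95  0.24  0.59 -1.96] W 64.7 F [-1.  -0.8  7.7]
```

```bash
python3 -m handwheel '[{"hand":0,"dx":0,"dy":0,"dz":-0.5,"wx":0,"wy":0,"wz":0},{"hand":0,"dx":0,"dy":0,"dz":-2,"wx":0,"wy":0,"wz":0},{"hand":0,"dx":0,"dy":0,"dz":-4,"wx":0,"wy":0,"wz":0},{"hand":0,"dx":0,"dy":0,"dz":-6.5,"wx":0,"wy":0,"wz":0},{"hand":0,"dx":0,"dy":0,"dz":-9,"wx":0,"wy":0,"wz":0},{"hand":0,"dx":0,"dy":0,"dz":-11.5,"wx":0,"wy":0,"wz":0},{"hand":0,"dx":0,"dy":0,"dz":-14,"wx":0,"wy":0,"wz":0},{"hand":0,"dx":0,"dy":0,"dz":-15.5,"wx":0,"wy":0,"wz":0},{"hand":0,"dx":0,"dy":0,"dz":-16,"wx":0,"wy":0,"wz":0},{"hand":0,"dx":0,"dy":0,"dz":-16,"wx":0,"wy":0,"wz":0}]'; python3 go.py 498 316 100 81
```

```text
clock: 4.7
tcp_pos: [540.6, -22.9, 193.6]
orientation: [-3.132, 0.244, -0.004]
force: [0.7, 0.1, -2.4]
gripper_width: 64.0
grip_force: 64.3
at [540.6 -22.9 193.6] axis -98.9 tilt [ 0.003 -0.    -1.   ] SHIFT cm [ -9.47 -32.82   9.35] TURN [-0.    -0.002  0.002] clk 4.7 j [ 0.2   0.42 -0.29  1.78  0.14  0.96 -1.88] W 64.0 F [ 0.7  0.1 -2.4]
```

```bash
python3 -m handwheel '[{"hand":0,"dx":-0.3,"dy":-1,"dz":0,"wx":0,"wy":0,"wz":0},{"hand":0,"dx":-1,"dy":-3.5,"dz":0,"wx":0,"wy":0,"wz":0},{"hand":0,"dx":-2,"dy":-7,"dz":0,"wx":0,"wy":0,"wz":0},{"hand":0,"dx":-3,"dy":-10.5,"dz":0,"wx":0,"wy":0,"wz":0},{"hand":0,"dx":-4,"dy":-14,"dz":0,"wx":0,"wy":0,"wz":0},{"hand":0,"dx":-5,"dy":-17.5,"dz":0,"wx":0,"wy":0,"wz":0},{"hand":0,"dx":-6,"dy":-21,"dz":0,"wx":0,"wy":0,"wz":0},{"hand":0,"dx":-7,"dy":-24.5,"dz":0,"wx":0,"wy":0,"wz":0},{"hand":0,"dx":-7.7,"dy":-27,"dz":0,"wx":0,"wy":0,"wz":0},{"hand":0,"dx":-8.1,"dy":-28.2,"dz":0,"wx":0,"wy":0,"wz":0}]'
python3 -m handwheel '[{"hand":0,"dx":-0.6,"dy":-2,"dz":1,"wx":0,"wy":0,"wz":0},{"hand":0,"dx":-1.2,"dy":-4,"dz":3,"wx":0,"wy":0,"wz":0},{"hand":0,"dx":-1.4,"dy":-4.6,"dz":6,"wx":0,"wy":0,"wz":0},{"hand":0,"dx":-1.4,"dy":-4.6,"dz":8,"wx":0,"wy":0,"wz":0},{"hand":0,"dx":-1.4,"dy":-4.6,"dz":9.3,"wx":0,"wy":0,"wz":0},{"hand":0,"dx":-1.4,"dy":-4.6,"dz":9.3,"wx":0,"wy":0,"wz":0},{"hand":0,"dx":-1.4,"dy":-4.6,"dz":9.3,"wx":0,"wy":0,"wz":0}]'; python3 go.py 498 316 39.5 81
```

```text
clock: 5.53
tcp_pos: [500.8, 273.7, 190.6]
orientation: [-3.131, 0.234, 0.005]
force: [-1.1, 1.0, -2.0]
gripper_width: 64.3
grip_force: 64.3
clock: 6.12
tcp_pos: [495.9, 315.2, 97.8]
orientation: [3.13, -0.243, -0.005]
force: [-1.2, -0.1, -0.8]
gripper_width: 64.5
grip_force: 64.3
at [495.9 315.2  97.8] axis -98.9 tilt [-0.003 -0.002 -1.   ] SHIFT cm [ 0.21 -0.13  5.83] TURN [0.002 0.003 0.002] clk 6.1167 j [-0.42  0.59 -0.3   1.77  0.23  0.82 -2.55] W 64.5 F [-1.2 -0.1 -0.8]
```

```bash
python3 -m handwheel '[{"hand":0,"dx":0.2,"dy":-0.1,"dz":1.5,"wx":0,"wy":0,"wz":0},{"hand":0,"dx":0.2,"dy":-0.1,"dz":3,"wx":0,"wy":0,"wz":0},{"hand":0,"dx":0.2,"dy":-0.1,"dz":4.5,"wx":0,"wy":0,"wz":0},{"hand":0,"dx":0.2,"dy":-0.1,"dz":5.2,"wx":0,"wy":0,"wz":0},{"hand":0,"dx":0.2,"dy":-0.1,"dz":5.5,"wx":0,"wy":0,"wz":0},{"hand":0,"dx":0.2,"dy":-0.1,"dz":5.7,"wx":0,"wy":0,"wz":0},{"hand":0,"dx":0.2,"dy":-0.1,"dz":5.7,"wx":0,"wy":0,"wz":0}]'; python3 go.py 498 316 39.5 81
```

```text
clock: 6.7
tcp_pos: [499.5, 316.7, 42.9]
orientation: [-3.132, 0.244, -0.001]
force: [0.2, -0.4, -2.3]
gripper_width: 64.2
grip_force: 64.4
at [499.5 316.7  42.9] axis -98.9 tilt [ 0.001  0.    -1.   ] SHIFT cm [-0.13  0.09  0.33] TURN [-0.001 -0.001  0.002] clk 6.7 j [-0.43  0.67 -0.27  1.81  0.26  0.7  -2.58] W 64.2 F [ 0.2 -0.4 -2.3]
```

```bash
python3 -m handwheel '[{"hand":0,"dx":0,"dy":0,"dz":0.2,"wx":0,"wy":0,"wz":0},{"hand":0,"dx":0,"dy":0,"dz":0.3,"wx":0,"wy":0,"wz":0},{"hand":0,"dx":0,"dy":0,"dz":0.3,"wx":0,"wy":0,"wz":0}]'; python3 -m handwheel '[{"hand":0,"dx":0,"dy":0,"dz":0.1,"wx":0,"wy":0,"wz":0},{"hand":0,"dx":0,"dy":0,"dz":0.1,"wx":0,"wy":0,"wz":0}]'
```

```text
clock: 6.95
tcp_pos: [499.5, 316.8, 39.8]
orientation: [-3.131, 0.244, -0.001]
force: [0.4, 0.9, -0.9]
gripper_width: 64.2
grip_force: 64.5
clock: 7.12
tcp_pos: [499.6, 316.8, 39.7]
orientation: [-3.131, 0.244, -0.002]
force: [-2.7, -0.8, 7.8]
gripper_width: 64.2
grip_force: 65.3
```

Contact. Release, rise, and head for the slim cup.

```bash
python3 -m handwheel '[{"hand":0.8,"dx":0,"dy":0,"dz":0,"wx":0,"wy":0,"wz":0},{"hand":1,"dx":0,"dy":0,"dz":0,"wx":0,"wy":0,"wz":0},{"hand":1,"dx":0,"dy":0,"dz":0,"wx":0,"wy":0,"wz":0},{"hand":1,"dx":0,"dy":0,"dz":0,"wx":0,"wy":0,"wz":0},{"hand":1,"dx":0,"dy":0,"dz":0,"wx":0,"wy":0,"wz":0}]'; python3 -m handwheel '[{"hand":1,"dx":0,"dy":0,"dz":-2,"wx":0,"wy":0,"wz":0},{"hand":1,"dx":0,"dy":0,"dz":-5,"wx":0,"wy":0,"wz":0},{"hand":1,"dx":0,"dy":0,"dz":-8,"wx":0,"wy":0,"wz":0},{"hand":1,"dx":0,"dy":0,"dz":-11,"wx":0,"wy":0,"wz":0},{"hand":1,"dx":0,"dy":0,"dz":-14,"wx":0,"wy":0,"wz":0},{"hand":1,"dx":0,"dy":0,"dz":-16,"wx":0,"wy":0,"wz":0},{"hand":1,"dx":0,"dy":0,"dz":-16,"wx":0,"wy":0,"wz":0}]'; python3 go.py 552.7 67.5 185 81
```

```text
clock: 7.53
tcp_pos: [499.1, 316.5, 38.2]
orientation: [3.132, -0.244, -0.0]
force: [1.0, 0.1, 0.0]
gripper_width: 85.6
grip_force: 0.0
clock: 8.12
tcp_pos: [500.8, 318.0, 203.1]
orientation: [-3.127, 0.243, -0.009]
force: [0.7, 0.8, -0.4]
gripper_width: 85.5
grip_force: 0.0
at [500.8 318.  203.1] axis -98.9 tilt [ 0.006  0.004 -1.   ] SHIFT cm [ 8.99 23.96  1.73] TURN [-0.005 -0.006  0.002] clk 8.1167 j [-0.39  0.48 -0.33  1.64  0.18  1.04 -2.51] W 85.5 F [ 0.7  0.8 -0.4]
```

```bash
python3 -m handwheel '[{"hand":1,"dx":0.9,"dy":2.4,"dz":0,"wx":0,"wy":0,"wz":0},{"hand":1,"dx":2.2,"dy":6,"dz":0,"wx":0,"wy":0,"wz":0},{"hand":1,"dx":3.5,"dy":9.5,"dz":0,"wx":0,"wy":0,"wz":0},{"hand":1,"dx":4.8,"dy":13,"dz":0,"wx":0,"wy":0,"wz":0},{"hand":1,"dx":6.1,"dy":16.5,"dz":0,"wx":0,"wy":0,"wz":0},{"hand":1,"dx":7.4,"dy":20,"dz":0,"wx":0,"wy":0,"wz":0},{"hand":1,"dx":8.5,"dy":22.5,"dz":0,"wx":0,"wy":0,"wz":0},{"hand":1,"dx":9,"dy":24,"dz":1,"wx":0,"wy":0,"wz":0},{"hand":1,"dx":9,"dy":24,"dz":1,"wx":0,"wy":0,"wz":0}]'; python3 - <<'E'
from h import *
for n in('top','side'):
    W=cloud(shot(n))
    g=np.array([499,316.6])
    for i in range(5):
        k=(W[...,2]>84)&(W[...,2]<99)&(np.hypot(W[...,0]-g[0],W[...,1]-g[1])<42);P=W[k];g=(P[:,:2].max(0)+P[:,:2].min(0))/2
    print(n,len(P),g.round(1),np.ptp(P,axis=0).round(1))
E
python3 go.py 552.7 67.5 92 81
```

```text
clock: 8.87
tcp_pos: [550.8, 59.8, 186.3]
orientation: [3.128, -0.254, -0.004]
force: [-0.8, -0.1, -0.3]
gripper_width: 85.5
grip_force: 0.0
top 209 [497.4 317.7] [63.5 64.6 11.7]
side 322 [497.9 315.7] [65.6 67.  11.1]
at [550.5  65.1 187.5] axis -99.0 tilt [-0.002  0.    -1.   ] SHIFT cm [ 0.2  -0.28  9.55] TURN [0.    0.002 0.   ] clk 8.9667 j [ 0.05  0.45 -0.31  1.75  0.16  0.97 -2.05] W 85.3 F [-0.1  1.3 -0.3]
```

```bash
python3 -m handwheel '[{"hand":1,"dx":0.2,"dy":-0.2,"dz":0.5,"wx":0,"wy":0,"wz":0},{"hand":1,"dx":0.2,"dy":-0.2,"dz":2,"wx":0,"wy":0,"wz":0},{"hand":1,"dx":0.2,"dy":-0.2,"dz":4,"wx":0,"wy":0,"wz":0},{"hand":1,"dx":0.2,"dy":-0.2,"dz":6,"wx":0,"wy":0,"wz":0},{"hand":1,"dx":0.2,"dy":-0.2,"dz":8,"wx":0,"wy":0,"wz":0},{"hand":1,"dx":0.2,"dy":-0.2,"dz":9.3,"wx":0,"wy":0,"wz":0},{"hand":1,"dx":0.2,"dy":-0.2,"dz":9.5,"wx":0,"wy":0,"wz":0},{"hand":1,"dx":0.2,"dy":-0.2,"dz":9.5,"wx":0,"wy":0,"wz":0}]'; python3 go.py 552.7 67.5 92 81
```

```text
clock: 9.63
tcp_pos: [552.7, 68.8, 92.6]
orientation: [-3.132, 0.24, 0.003]
force: [0.8, -0.1, 0.4]
gripper_width: 86.2
grip_force: 0.0
at [552.7  68.8  92.6] axis -98.8 tilt [-0.002  0.001 -1.   ] SHIFT cm [0.03 0.13 0.06] TURN [-0.     0.002  0.004] clk 9.6333 j [ 0.01  0.56 -0.28  1.86  0.21  0.75 -2.1 ] W 86.2 F [ 0.8 -0.1  0.4]
```

```bash
python3 -m handwheel '[{"hand":0.2,"dx":0,"dy":0.1,"dz":0,"wx":0,"wy":0,"wz":0},{"hand":0,"dx":0,"dy":0.1,"dz":0,"wx":0,"wy":0,"wz":0},{"hand":-0.2,"dx":0,"dy":0.1,"dz":0,"wx":0,"wy":0,"wz":0},{"hand":-0.3,"dx":0,"dy":0.1,"dz":0,"wx":0,"wy":0,"wz":0},{"hand":-0.4,"dx":0,"dy":0.1,"dz":0,"wx":0,"wy":0,"wz":0},{"hand":-0.5,"dx":0,"dy":0.1,"dz":0,"wx":0,"wy":0,"wz":0},{"hand":-0.5,"dx":0,"dy":0.1,"dz":0,"wx":0,"wy":0,"wz":0},{"hand":-0.5,"dx":0,"dy":0.1,"dz":0,"wx":0,"wy":0,"wz":0},{"hand":-0.5,"dx":0,"dy":0.1,"dz":0,"wx":0,"wy":0,"wz":0}]'; python3 go.py 552.7 67.5 92 81
```

```text
clock: 10.38
tcp_pos: [553.7, 66.5, 94.4]
orientation: [-3.131, 0.244, -0.003]
force: [-0.3, 0.6, 6.1]
gripper_width: 36.8
grip_force: 59.7
at [553.7  66.5  94.4] axis -98.9 tilt [ 0.002  0.    -1.   ] SHIFT cm [-0.12 -0.09  0.23] TURN [-0.001 -0.002  0.002] clk 10.3833 j [ 0.02  0.56 -0.28  1.86  0.21  0.75 -2.1 ] W 36.8 F [-0.3  0.6  6.1]
```

```bash
python3 -m handwheel '[{"hand":-0.5,"dx":0,"dy":0,"dz":-0.5,"wx":0,"wy":0,"wz":0},{"hand":-0.5,"dx":0,"dy":0,"dz":-2,"wx":0,"wy":0,"wz":0},{"hand":-0.5,"dx":0,"dy":0,"dz":-4,"wx":0,"wy":0,"wz":0},{"hand":-0.5,"dx":0,"dy":0,"dz":-6.5,"wx":0,"wy":0,"wz":0},{"hand":-0.5,"dx":0,"dy":0,"dz":-9,"wx":0,"wy":0,"wz":0},{"hand":-0.5,"dx":0,"dy":0,"dz":-11,"wx":0,"wy":0,"wz":0},{"hand":-0.5,"dx":0,"dy":0,"dz":-12.3,"wx":0,"wy":0,"wz":0},{"hand":-0.5,"dx":0,"dy":0,"dz":-12.6,"wx":0,"wy":0,"wz":0},{"hand":-0.5,"dx":0,"dy":0,"dz":-12.6,"wx":0,"wy":0,"wz":0}]'; python3 go.py 498.5 316.6 215 81
```

```text
clock: 11.13
tcp_pos: [553.3, 66.1, 220.2]
orientation: [-3.132, 0.244, -0.003]
force: [0.1, 0.1, -0.8]
gripper_width: 36.6
grip_force: 60.0
at [553.3  66.1 220.2] axis -98.9 tilt [ 0.002  0.    -1.   ] SHIFT cm [ -9.3  -23.9    0.51] TURN [-0.    -0.002  0.002] clk 11.1333 j [ 0.05  0.42 -0.31  1.7   0.15  1.05 -2.04] W 36.6 F [ 0.1  0.1 -0.8]
```

```bash
python3 -m handwheel '[{"hand":-0.5,"dx":-0.4,"dy":-1,"dz":0,"wx":0,"wy":0,"wz":0},{"hand":-0.5,"dx":-1.4,"dy":-3.5,"dz":0,"wx":0,"wy":0,"wz":0},{"hand":-0.5,"dx":-2.6,"dy":-6.5,"dz":0,"wx":0,"wy":0,"wz":0},{"hand":-0.5,"dx":-3.9,"dy":-10,"dz":0,"wx":0,"wy":0,"wz":0},{"hand":-0.5,"dx":-5.2,"dy":-13.5,"dz":0,"wx":0,"wy":0,"wz":0},{"hand":-0.5,"dx":-6.5,"dy":-17,"dz":0,"wx":0,"wy":0,"wz":0},{"hand":-0.5,"dx":-7.8,"dy":-20,"dz":0,"wx":0,"wy":0,"wz":0},{"hand":-0.5,"dx":-8.8,"dy":-22.5,"dz":0,"wx":0,"wy":0,"wz":0},{"hand":-0.5,"dx":-9.3,"dy":-23.9,"dz":0,"wx":0,"wy":0,"wz":0},{"hand":-0.5,"dx":-9.3,"dy":-23.9,"dz":0,"wx":0,"wy":0,"wz":0}]';python3 -m handwheel '[{"hand":-0.5,"dx":0,"dy":0,"dz":0,"wx":0,"wy":0,"wz":0},{"hand":-0.5,"dx":0,"dy":0,"dz":0,"wx":0,"wy":0,"wz":0}]';  python3 go.py 498.5 316.6 106 81
```

```text
clock: 11.97
tcp_pos: [495.4, 321.2, 218.0]
orientation: [-3.132, 0.233, 0.005]
force: [0.0, 0.3, -0.8]
gripper_width: 36.7
grip_force: 60.1
clock: 12.13
tcp_pos: [498.5, 314.9, 218.5]
orientation: [3.13, -0.246, -0.001]
force: [-0.4, -0.7, -1.1]
gripper_width: 36.6
grip_force: 60.1
at [498.5 314.9 218.5] axis -99.0 tilt [-0.001 -0.002 -1.   ] SHIFT cm [-0.02 -0.19 11.25] TURN [0.002 0.    0.   ] clk 12.1333 j [-0.38  0.47 -0.35  1.61  0.18  1.09 -2.51] W 36.6 F [-0.4 -0.7 -1.1]
```

```bash
python3 -m handwheel '[{"hand":-0.5,"dx":0,"dy":-0.1,"dz":0.5,"wx":0,"wy":0,"wz":0},{"hand":-0.5,"dx":0,"dy":-0.1,"dz":2,"wx":0,"wy":0,"wz":0},{"hand":-0.5,"dx":0,"dy":-0.1,"dz":3.5,"wx":0,"wy":0,"wz":0},{"hand":-0.5,"dx":0,"dy":-0.1,"dz":5,"wx":0,"wy":0,"wz":0},{"hand":-0.5,"dx":0,"dy":-0.1,"dz":6.5,"wx":0,"wy":0,"wz":0},{"hand":-0.5,"dx":0,"dy":-0.1,"dz":8,"wx":0,"wy":0,"wz":0},{"hand":-0.5,"dx":0,"dy":-0.1,"dz":9.3,"wx":0,"wy":0,"wz":0},{"hand":-0.5,"dx":0,"dy":-0.1,"dz":10.3,"wx":0,"wy":0,"wz":0},{"hand":-0.5,"dx":0,"dy":-0.1,"dz":10.6,"wx":0,"wy":0,"wz":0},{"hand":-0.5,"dx":0,"dy":-0.1,"dz":10.6,"wx":0,"wy":0,"wz":0}]';  python3 go.py 498.5 316.6 106 81
```

```text
clock: 12.97
tcp_pos: [498.3, 316.6, 112.5]
orientation: [3.131, -0.245, -0.002]
force: [-0.4, -0.2, -0.8]
gripper_width: 37.2
grip_force: 60.1
at [498.3 316.6 112.5] axis -99.0 tilt [-0.001 -0.001 -1.   ] SHIFT cm [ 0.02 -0.01  0.65] TURN [0.001 0.001 0.001] clk 12.9667 j [-0.41  0.58 -0.32  1.75  0.23  0.85 -2.56] W 37.2 F [-0.4 -0.2 -0.8]
```

```bash
python3 -m handwheel '[{"hand":-0.5,"dx":0,"dy":0,"dz":0.2,"wx":0,"wy":0,"wz":0},{"hand":-0.5,"dx":0,"dy":0,"dz":0.4,"wx":0,"wy":0,"wz":0},{"hand":-0.5,"dx":0,"dy":0,"dz":0.4,"wx":0,"wy":0,"wz":0}]'; python3 -m handwheel '[{"hand":-0.5,"dx":0,"dy":0,"dz":0.15,"wx":0,"wy":0,"wz":0},{"hand":-0.5,"dx":0,"dy":0,"dz":0.15,"wx":0,"wy":0,"wz":0}]'
```

```text
clock: 13.22
tcp_pos: [498.5, 317.7, 109.6]
orientation: [-3.132, 0.244, -0.001]
force: [0.5, -0.1, -1.0]
gripper_width: 36.3
grip_force: 60.1
clock: 13.38
tcp_pos: [498.4, 317.7, 107.9]
orientation: [-3.132, 0.243, -0.0]
force: [-0.2, -0.1, -1.1]
gripper_width: 36.9
grip_force: 60.1
```

```bash
python3 -m handwheel '[{"hand":-0.5,"dx":0,"dy":0,"dz":0.12,"wx":0,"wy":0,"wz":0},{"hand":-0.5,"dx":0,"dy":0,"dz":0.12,"wx":0,"wy":0,"wz":0}]'; python3 -m handwheel '[{"hand":-0.5,"dx":0,"dy":0,"dz":0.1,"wx":0,"wy":0,"wz":0},{"hand":-0.5,"dx":0,"dy":0,"dz":0.1,"wx":0,"wy":0,"wz":0}]'
```

```text
clock: 13.55
tcp_pos: [498.3, 317.6, 106.5]
orientation: [3.132, -0.243, 0.0]
force: [-0.7, -0.1, -1.1]
gripper_width: 36.9
grip_force: 60.1
clock: 13.72
tcp_pos: [498.4, 317.8, 106.3]
orientation: [-3.132, 0.244, -0.001]
force: [-0.6, -0.3, 4.7]
gripper_width: 36.9
grip_force: 60.4
```

```bash
python3 -m handwheel '[{"hand":-0.3,"dx":0,"dy":0,"dz":0,"wx":0,"wy":0,"wz":0},{"hand":0,"dx":0,"dy":0,"dz":0,"wx":0,"wy":0,"wz":0},{"hand":0.3,"dx":0,"dy":0,"dz":0,"wx":0,"wy":0,"wz":0},{"hand":0.3,"dx":0,"dy":0,"dz":-1,"wx":0,"wy":0,"wz":0},{"hand":0.5,"dx":0,"dy":0,"dz":-4,"wx":0,"wy":0,"wz":0},{"hand":1,"dx":0,"dy":0,"dz":-7,"wx":0,"wy":0,"wz":0},{"hand":1,"dx":0,"dy":0,"dz":-10,"wx":0,"wy":0,"wz":0},{"hand":1,"dx":0,"dy":0,"dz":-11,"wx":0,"wy":0,"wz":0},{"hand":1,"dx":0,"dy":0,"dz":-11,"wx":0,"wy":0,"wz":0}]'; python3 - <<'E'
from h import *
c=shot('side','s2.png');cv2.imwrite('pics/s2c.png',cv2.resize(c['image'][200:380,150:350,::-1],None,fx=3,fy=3))
E
python3 go.py 616.6 4.9 210 -9.5
```

```text
clock: 14.47
tcp_pos: [499.5, 318.8, 219.4]
orientation: [-3.128, 0.243, -0.008]
force: [0.5, 0.6, -0.6]
gripper_width: 85.5
grip_force: 0.0
at [498.8 318.1 217.2] axis -98.9 tilt [ 0.003  0.002 -1.   ] SHIFT cm [16.48 29.12  0.7 ] TURN [ 0.    -0.003 -1.56 ] clk 14.5167 j [-0.38  0.47 -0.35  1.62  0.18  1.08 -2.51] W 85.3 F [-0.1  0.7  0.3]
```

View pics/s2c.png

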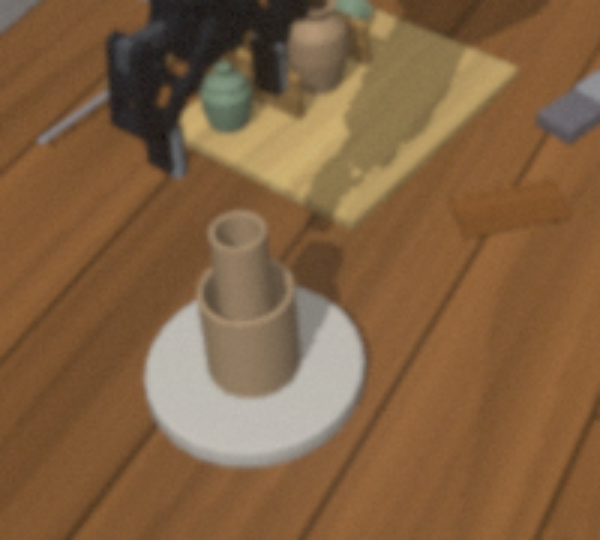

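The slim cup stands inside the wide cup (slim rim at (238,230) in the crop, wide rim at about (247,290)), upright on the bat. The board is left with the jar, saucer and vase. Next is the vase.

```bash
python3 -m handwheel '[{"hand":1,"dx":0.8,"dy":1.5,"dz":0,"wx":0,"wy":0,"wz":-0.1},{"hand":1,"dx":2.2,"dy":4,"dz":0,"wx":0,"wy":0,"wz":-0.22},{"hand":1,"dx":4,"dy":7,"dz":0,"wx":0,"wy":0,"wz":-0.34},{"hand":1,"dx":5.7,"dy":10,"dz":0,"wx":0,"wy":0,"wz":-0.46},{"hand":1,"dx":7.4,"dy":13,"dz":0,"wx":0,"wy":0,"wz":-0.58},{"hand":1,"dx":9.1,"dy":16,"dz":0,"wx":0,"wy":0,"wz":-0.7},{"hand":1,"dx":10.8,"dy":19,"dz":0,"wx":0,"wy":0,"wz":-0.82},{"hand":1,"dx":12.4,"dy":22,"dz":0,"wx":0,"wy":0,"wz":-0.94},{"hand":1,"dx":14,"dy":25,"dz":0,"wx":0,"wy":0,"wz":-1.06},{"hand":1,"dx":15.5,"dy":27.5,"dz":0,"wx":0,"wy":0,"wz":-1.18}]'
python3 go.py 616.6 4.9 210 -9.5
```

```text
clock: 15.35
tcp_pos: [608.5, 18.8, 213.7]
orientation: [-2.734, -1.546, 0.005]
force: [0.7, 0.9, 0.3]
gripper_width: 85.2
grip_force: 0.0
at [608.5  18.8 213.7] axis -31.0 tilt [-0.003 -0.001 -1.   ] SHIFT cm [-0.77  1.42  0.37] TURN [-0.003  0.002 -0.376] clk 15.35 j [ 0.31  0.55 -0.63  1.57  0.34  1.14 -0.93] W 85.2 F [0.7 0.9 0.3]
```

```bash
python3 -m handwheel '[{"hand":1,"dx":-0.3,"dy":0.5,"dz":0.2,"wx":0,"wy":0,"wz":-0.12},{"hand":1,"dx":-0.7,"dy":1.2,"dz":0.4,"wx":0,"wy":0,"wz":-0.24},{"hand":1,"dx":-0.77,"dy":1.4,"dz":0.4,"wx":0,"wy":0,"wz":-0.36},{"hand":1,"dx":-0.77,"dy":1.4,"dz":1.4,"wx":0,"wy":0,"wz":-0.376},{"hand":1,"dx":-0.77,"dy":1.4,"dz":2.4,"wx":0,"wy":0,"wz":-0.376},{"hand":1,"dx":-0.77,"dy":1.4,"dz":2.4,"wx":0,"wy":0,"wz":-0.376},{"hand":1,"dx":-0.77,"dy":1.4,"dz":2.4,"wx":0,"wy":0,"wz":-0.376}]'
python3 go.py 616.6 4.9 120 -9
python3 - <<'E'
from h import *
c=shot('wrist','w2.png');W=cloud(c)
g=np.array((616.6,5))
for i in range(5):
    k=(W[...,2]>90)&(W[...,2]<103)&(np.hypot(W[...,0]-g[0],W[...,1]-g[1])<30);P=W[k]
    if len(P)<20:break
    g=(P[:,:2].max(0)+P[:,:2].min(0))/2
print(len(P),np.round(g,1),np.ptp(P,axis=0).round(1) if len(P) else '')
E
```

```text
clock: 15.93
tcp_pos: [615.8, 8.5, 190.0]
orientation: [-2.402, -2.022, 0.003]
force: [1.2, -0.5, 0.1]
gripper_width: 85.5
grip_force: 0.0
at [615.8   8.5 190. ] axis -9.8 tilt [-0.003  0.    -1.   ] SHIFT cm [-0.34  0.16  7.  ] TURN [-0.003  0.    -0.015] clk 15.9333 j [ 0.37  0.6  -0.71  1.58  0.42  1.12 -0.61] W 85.5 F [ 1.2 -0.5  0.1]
1503 [615.8   5. ] [37.5 37.3  4.8]
```

View pics/w2.png

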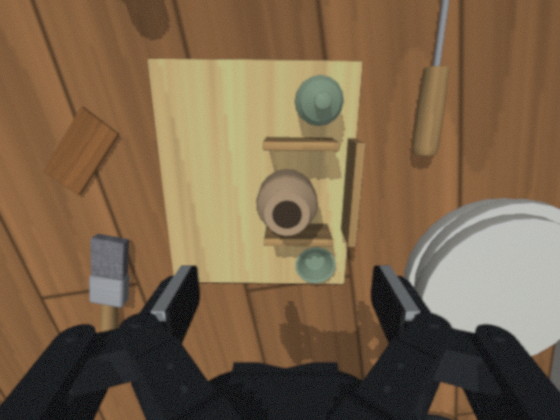

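The board edges lie square with the image and the vase lip is at (287,213), with finger room to its left and right along the closing line. Descend.

```bash
python3 -m handwheel '[{"hand":1,"dx":-0.3,"dy":0.1,"dz":1,"wx":0,"wy":0,"wz":-0.01},{"hand":1,"dx":-0.3,"dy":0.1,"dz":3,"wx":0,"wy":0,"wz":-0.01},{"hand":1,"dx":-0.3,"dy":0.1,"dz":5,"wx":0,"wy":0,"wz":-0.01},{"hand":1,"dx":-0.3,"dy":0.1,"dz":6.5,"wx":0,"wy":0,"wz":-0.01},{"hand":1,"dx":-0.3,"dy":0.1,"dz":7,"wx":0,"wy":0,"wz":-0.01},{"hand":1,"dx":-0.3,"dy":0.1,"dz":7,"wx":0,"wy":0,"wz":-0.01},{"hand":1,"dx":-0.3,"dy":0.1,"dz":7,"wx":0,"wy":0,"wz":-0.01}]'
python3 go.py 616.2 5 36 -9
```

```text
clock: 16.57
tcp_pos: [617.6, 5.3, 122.0]
orientation: [2.392, 2.037, 0.001]
force: [0.2, 0.7, -0.3]
gripper_width: 85.5
grip_force: 0.0
at [617.6   5.3 122. ] axis -9.2 tilt [ 0.  0. -1.] SHIFT cm [-0.05 -0.14  8.6 ] TURN [ 0.    -0.    -0.003] clk 16.5667 j [ 0.35  0.67 -0.68  1.66  0.48  0.99 -0.65] W 85.5 F [ 0.2  0.7 -0.3]
```

```bash
python3 -m handwheel '[{"hand":1,"dx":0,"dy":-0.1,"dz":1,"wx":0,"wy":0,"wz":0},{"hand":1,"dx":0,"dy":-0.1,"dz":2.5,"wx":0,"wy":0,"wz":0},{"hand":1,"dx":0,"dy":-0.1,"dz":4,"wx":0,"wy":0,"wz":0},{"hand":1,"dx":0,"dy":-0.1,"dz":5.5,"wx":0,"wy":0,"wz":0},{"hand":1,"dx":0,"dy":-0.1,"dz":7,"wx":0,"wy":0,"wz":0},{"hand":1,"dx":0,"dy":-0.1,"dz":8.2,"wx":0,"wy":0,"wz":0},{"hand":1,"dx":0,"dy":-0.1,"dz":8.6,"wx":0,"wy":0,"wz":0},{"hand":1,"dx":0,"dy":-0.1,"dz":8.6,"wx":0,"wy":0,"wz":0},{"hand":1,"dx":0,"dy":-0.1,"dz":8.6,"wx":0,"wy":0,"wz":0}]'
python3 go.py 616.2 5 36 -9
```

```text
clock: 17.32
tcp_pos: [616.7, 5.4, 36.0]
orientation: [2.392, 2.037, 0.001]
force: [0.1, 1.5, -0.2]
gripper_width: 85.3
grip_force: 0.0
at [616.7   5.4  36. ] axis -9.2 tilt [ 0.001  0.    -1.   ] SHIFT cm [-0.05 -0.04  0.  ] TURN [ 0.001 -0.    -0.003] clk 17.3167 j [ 0.31  0.76 -0.61  1.74  0.57  0.82 -0.73] W 85.3 F [ 0.1  1.5 -0.2]
```

```bash
python3 -m handwheel '[{"hand":0.5,"dx":0,"dy":0,"dz":0,"wx":0,"wy":0,"wz":0},{"hand":0.3,"dx":0,"dy":0,"dz":0,"wx":0,"wy":0,"wz":0},{"hand":0.1,"dx":0,"dy":0,"dz":0,"wx":0,"wy":0,"wz":0},{"hand":0,"dx":0,"dy":0,"dz":0,"wx":0,"wy":0,"wz":0},{"hand":-0.2,"dx":0,"dy":0,"dz":0,"wx":0,"wy":0,"wz":0},{"hand":-0.2,"dx":0,"dy":0,"dz":0,"wx":0,"wy":0,"wz":0},{"hand":-0.2,"dx":0,"dy":0,"dz":0,"wx":0,"wy":0,"wz":0},{"hand":-0.2,"dx":0,"dy":0,"dz":0,"wx":0,"wy":0,"wz":0}]'
python3 -m handwheel '[{"hand":-0.2,"dx":0,"dy":0,"dz":-0.5,"wx":0,"wy":0,"wz":0},{"hand":-0.2,"dx":0,"dy":0,"dz":-1.5,"wx":0,"wy":0,"wz":0},{"hand":-0.2,"dx":0,"dy":0,"dz":-3,"wx":0,"wy":0,"wz":0},{"hand":-0.2,"dx":0,"dy":0,"dz":-5,"wx":0,"wy":0,"wz":0},{"hand":-0.2,"dx":0,"dy":0,"dz":-7.5,"wx":0,"wy":0,"wz":0},{"hand":-0.2,"dx":0,"dy":0,"dz":-10,"wx":0,"wy":0,"wz":0},{"hand":-0.2,"dx":0,"dy":0,"dz":-11.5,"wx":0,"wy":0,"wz":0},{"hand":-0.2,"dx":0,"dy":0,"dz":-12,"wx":0,"wy":0,"wz":0},{"hand":-0.2,"dx":0,"dy":0,"dz":-12,"wx":0,"wy":0,"wz":0}]'
python3 go.py 505 -330.1 156
```

```text
clock: 17.98
tcp_pos: [616.8, 5.3, 36.8]
orientation: [2.391, 2.036, 0.002]
force: [-1.7, 0.4, 5.8]
gripper_width: 55.3
grip_force: 62.9
clock: 18.73
tcp_pos: [617.0, 5.3, 157.4]
orientation: [2.391, 2.035, 0.003]
force: [-0.5, 0.1, -3.3]
gripper_width: 55.3
grip_force: 63.8
at [617.    5.3 157.4] axis -9.2 tilt [ 0.003 -0.    -1.   ] SHIFT cm [-34.9   -5.71   0.11] TURN 0 clk 18.7333 j [ 0.37  0.63 -0.7   1.63  0.45  1.05 -0.63] W 55.3 F [-0.5  0.1 -3.3]
```

```bash
python3 -m handwheel '[{"hand":-0.2,"dx":-1,"dy":-0.2,"dz":0,"wx":0,"wy":0,"wz":0},{"hand":-0.2,"dx":-3.5,"dy":-0.6,"dz":0,"wx":0,"wy":0,"wz":0},{"hand":-0.2,"dx":-7,"dy":-1.2,"dz":0,"wx":0,"wy":0,"wz":0},{"hand":-0.2,"dx":-10.5,"dy":-1.8,"dz":0,"wx":0,"wy":0,"wz":0},{"hand":-0.2,"dx":-14,"dy":-2.3,"dz":0,"wx":0,"wy":0,"wz":0},{"hand":-0.2,"dx":-17.5,"dy":-2.9,"dz":0,"wx":0,"wy":0,"wz":0},{"hand":-0.2,"dx":-21,"dy":-3.5,"dz":0,"wx":0,"wy":0,"wz":0},{"hand":-0.2,"dx":-24.5,"dy":-4.1,"dz":0,"wx":0,"wy":0,"wz":0},{"hand":-0.2,"dx":-27,"dy":-4.5,"dz":0,"wx":0,"wy":0,"wz":0},{"hand":-0.2,"dx":-28,"dy":-4.7,"dz":0,"wx":0,"wy":0,"wz":0}]'
python3 go.py 505 -330.1 156
```

```text
clock: 19.57
tcp_pos: [521.4, -269.8, 153.3]
orientation: [-2.397, -2.027, 0.007]
force: [0.0, -0.4, -2.6]
gripper_width: 55.0
grip_force: 63.8
at [ 521.4 -269.8  153.3] axis -9.6 tilt [-0.005 -0.001 -1.   ] SHIFT cm [-6.22 -0.62 -0.25] TURN 0 clk 19.5667 j [ 0.88  0.6  -0.72  1.71  0.45  1.02 -0.17] W 55.0 F [ 0.  -0.4 -2.6]
```

```bash
python3 -m handwheel '[{"hand":-0.2,"dx":-2,"dy":-0.2,"dz":0,"wx":0,"wy":0,"wz":0},{"hand":-0.2,"dx":-4,"dy":-0.4,"dz":0,"wx":0,"wy":0,"wz":0},{"hand":-0.2,"dx":-5.5,"dy":-0.6,"dz":0,"wx":0,"wy":0,"wz":0},{"hand":-0.2,"dx":-6.2,"dy":-0.6,"dz":0,"wx":0,"wy":0,"wz":0},{"hand":-0.2,"dx":-6.2,"dy":-0.6,"dz":1.5,"wx":0,"wy":0,"wz":0},{"hand":-0.2,"dx":-6.2,"dy":-0.6,"dz":3,"wx":0,"wy":0,"wz":0},{"hand":-0.2,"dx":-6.2,"dy":-0.6,"dz":3.5,"wx":0,"wy":0,"wz":0},{"hand":-0.2,"dx":-6.2,"dy":-0.6,"dz":3.5,"wx":0,"wy":0,"wz":0},{"hand":-0.2,"dx":-6.2,"dy":-0.6,"dz":3.5,"wx":0,"wy":0,"wz":0}]'
python3 go.py 505 -330.1 86
python3 - <<'E'
from h import *
from scipy.optimize import least_squares
for n in('top','side'):
    W=cloud(shot(n)); P=W[(W[...,2]>52)&(W[...,2]<68)&(np.hypot(W[...,0]-505,W[...,1]+330)<88)]
    print(n,len(P),((P.max(0)+P.min(0))/2).round(1),np.ptp(P,axis=0).round(1),np.percentile(P[:,0],[.3,99.7]).mean(),np.percentile(P[:,1],[.3,99.7]).mean())
E
```

```text
clock: 20.32
tcp_pos: [509.6, -323.2, 120.4]
orientation: [-2.39, -2.037, -0.0]
force: [-0.4, -0.0, -2.2]
gripper_width: 55.1
grip_force: 63.8
at [ 509.6 -323.2  120.4] axis -9.1 tilt [-0.001  0.001 -1.   ] SHIFT cm [-0.75 -0.35  3.44] TURN 0 clk 20.3167 j [ 0.94  0.65 -0.7   1.7   0.49  0.97 -0.1 ] W 55.1 F [-0.4 -0.  -2.2]
top 2405 [ 504.9 -330.9   58.7] [157.6 161.4  13. ] 504.76658707454703 -329.67056140542996
side 1027 [ 504.8 -329.1   57.5] [160.1 163.2  10.7] 503.97775079485046 -327.32332801990526
```

```bash
python3 -m handwheel '[{"hand":-0.2,"dx":-0.4,"dy":-0.2,"dz":0,"wx":0,"wy":0,"wz":0},{"hand":-0.2,"dx":-0.72,"dy":-0.32,"dz":0.5,"wx":0,"wy":0,"wz":0},{"hand":-0.2,"dx":-0.72,"dy":-0.32,"dz":1.5,"wx":0,"wy":0,"wz":0},{"hand":-0.2,"dx":-0.72,"dy":-0.32,"dz":2.5,"wx":0,"wy":0,"wz":0},{"hand":-0.2,"dx":-0.72,"dy":-0.32,"dz":3,"wx":0,"wy":0,"wz":0},{"hand":-0.2,"dx":-0.72,"dy":-0.32,"dz":3.2,"wx":0,"wy":0,"wz":0},{"hand":-0.2,"dx":-0.72,"dy":-0.32,"dz":3.2,"wx":0,"wy":0,"wz":0}]'
python3 go.py 505.3 -330 84
```

```text
clock: 21.0
tcp_pos: [504.9, -330.2, 87.5]
orientation: [-2.39, -2.036, 0.0]
force: [-0.5, -0.3, -2.1]
gripper_width: 55.2
grip_force: 63.8
at [ 504.9 -330.2   87.5] axis -9.1 tilt [-0.001  0.001 -1.   ] SHIFT cm [0.02 0.04 0.35] TURN 0 clk 21.0 j [ 0.94  0.69 -0.67  1.74  0.53  0.91 -0.11] W 55.2 F [-0.5 -0.3 -2.1]
```

```bash
python3 -m handwheel '[{"hand":-0.2,"dx":0,"dy":0,"dz":0.15,"wx":0,"wy":0,"wz":0},{"hand":-0.2,"dx":0,"dy":0,"dz":0.2,"wx":0,"wy":0,"wz":0},{"hand":-0.2,"dx":0,"dy":0,"dz":0.2,"wx":0,"wy":0,"wz":0}]'; python3 -m handwheel '[{"hand":-0.2,"dx":0,"dy":0,"dz":0.1,"wx":0,"wy":0,"wz":0},{"hand":-0.2,"dx":0,"dy":0,"dz":0.1,"wx":0,"wy":0,"wz":0}]'
```

```text
clock: 21.25
tcp_pos: [505.4, -330.6, 86.7]
orientation: [2.391, 2.037, 0.0]
force: [0.5, 0.5, -2.0]
gripper_width: 55.1
grip_force: 63.8
clock: 21.42
tcp_pos: [505.3, -330.6, 85.7]
orientation: [2.392, 2.037, 0.0]
force: [-0.6, -0.5, -2.2]
gripper_width: 55.4
grip_force: 63.8
```

```bash
python3 -m handwheel '[{"hand":-0.2,"dx":0,"dy":0,"dz":0.1,"wx":0,"wy":0,"wz":0},{"hand":-0.2,"dx":0,"dy":0,"dz":0.1,"wx":0,"wy":0,"wz":0}]'; python3 -m handwheel '[{"hand":-0.2,"dx":0,"dy":0,"dz":0.1,"wx":0,"wy":0,"wz":0},{"hand":-0.2,"dx":0,"dy":0,"dz":0.1,"wx":0,"wy":0,"wz":0}]'
```

```text
clock: 21.58
tcp_pos: [505.4, -330.7, 84.9]
orientation: [2.392, 2.036, 0.0]
force: [-0.1, 0.2, 0.9]
gripper_width: 55.3
grip_force: 64.0
clock: 21.75
tcp_pos: [505.4, -330.7, 84.9]
orientation: [2.391, 2.036, -0.001]
force: [-3.5, 0.3, 9.1]
gripper_width: 54.7
grip_force: 64.8
```

```bash
python3 -m handwheel '[{"hand":0.2,"dx":0,"dy":0,"dz":0,"wx":0,"wy":0,"wz":0},{"hand":0.6,"dx":0,"dy":0,"dz":0,"wx":0,"wy":0,"wz":0},{"hand":1,"dx":0,"dy":0,"dz":0,"wx":0,"wy":0,"wz":0},{"hand":1,"dx":0,"dy":0,"dz":0,"wx":0,"wy":0,"wz":0},{"hand":1,"dx":0,"dy":0,"dz":0,"wx":0,"wy":0,"wz":0}]'; python3 -m handwheel '[{"hand":1,"dx":0,"dy":0,"dz":-1,"wx":0,"wy":0,"wz":0},{"hand":1,"dx":0,"dy":0,"dz":-3,"wx":0,"wy":0,"wz":0},{"hand":1,"dx":0,"dy":0,"dz":-6,"wx":0,"wy":0,"wz":0},{"hand":1,"dx":0,"dy":0,"dz":-9,"wx":0,"wy":0,"wz":0},{"hand":1,"dx":0,"dy":0,"dz":-12,"wx":0,"wy":0,"wz":0},{"hand":1,"dx":0,"dy":0,"dz":-13.5,"wx":0,"wy":0,"wz":0},{"hand":1,"dx":0,"dy":0,"dz":-14,"wx":0,"wy":0,"wz":0},{"hand":1,"dx":0,"dy":0,"dz":-14,"wx":0,"wy":0,"wz":0}]'; python3 go.py 540 0 222 -98
```

```text
clock: 22.17
tcp_pos: [505.3, -330.6, 83.4]
orientation: [-2.392, -2.037, -0.0]
force: [-0.3, -1.0, 0.5]
gripper_width: 85.5
grip_force: 0.0
clock: 22.83
tcp_pos: [505.8, -330.7, 225.2]
orientation: [2.39, 2.035, 0.001]
force: [-0.6, 1.0, -1.1]
gripper_width: 85.5
grip_force: 0.0
at [ 505.8 -330.7  225.2] axis -9.2 tilt [ 0.002 -0.002 -1.   ] SHIFT cm [33.2  -1.9   0.28] TURN [ 3.00e-03 -1.00e-03  1.55e+00] clk 22.8333 j [ 0.99  0.55 -0.76  1.57  0.4   1.18 -0.  ] W 85.5 F [-0.6  1.  -1.1]
```

```bash
python3 -m handwheel '[{"hand":1,"dx":1.5,"dy":0,"dz":0,"wx":0,"wy":0,"wz":0.1},{"hand":1,"dx":5,"dy":-0.2,"dz":0,"wx":0,"wy":0,"wz":0.22},{"hand":1,"dx":8.5,"dy":-0.5,"dz":0,"wx":0,"wy":0,"wz":0.34},{"hand":1,"dx":12,"dy":-0.7,"dz":0,"wx":0,"wy":0,"wz":0.46},{"hand":1,"dx":15.5,"dy":-0.9,"dz":0,"wx":0,"wy":0,"wz":0.58},{"hand":1,"dx":19,"dy":-1.1,"dz":0,"wx":0,"wy":0,"wz":0.7},{"hand":1,"dx":22.5,"dy":-1.3,"dz":0,"wx":0,"wy":0,"wz":0.82},{"hand":1,"dx":26,"dy":-1.5,"dz":0,"wx":0,"wy":0,"wz":0.94},{"hand":1,"dx":29.5,"dy":-1.7,"dz":0,"wx":0,"wy":0,"wz":1.06},{"hand":1,"dx":33,"dy":-1.9,"dz":0,"wx":0,"wy":0,"wz":1.18}]'; python3 - <<'E'
from h import *
for n in('top','side'):
    c=shot(n,n+'3.png')
    W=cloud(c)
    for nm,g,z0,z1,rad in(('vase',(505,-330),137,151,25),('slim',(498.4,317.7),138,155,25),('wide',(498,316.6),84,97,42)):
        for i in range(5):
            P=W[(W[...,2]>z0)&(W[...,2]<z1)&(np.hypot(W[...,0]-g[0],W[...,1]-g[1])<rad)]
            if len(P)<10:break
            g=(P[:,:2].max(0)+P[:,:2].min(0))/2
        print(n,nm,len(P),np.round(g,1),np.ptp(P,axis=0).round(1) if len(P) else '')
    if n=='side': cv2.imwrite('pics/s3c.png',cv2.resize(c['image'][120:370,180:400,::-1],None,fx=2.2,fy=2.2))
E
python3 go.py 498.5 317.5 222 -98
```

```text
clock: 23.67
tcp_pos: [538.1, -0.4, 222.0]
orientation: [-3.122, -0.352, 0.004]
force: [-0.0, -0.4, 0.6]
gripper_width: 85.2
grip_force: 0.0
top vase 243 [ 505.3 -329.6] [37.  35.1 12.7]
top slim 133 [496.4 319.6] [35.7 36.1 15.1]
top wide 208 [497.2 316.6] [64.1 63.5 12.4]
side vase 66 [ 505.8 -331.1] [38.7 40.7  9.1]
side slim 211 [496.4 317.7] [38.1 38.  13.4]
side wide 322 [497.8 315.9] [65.6 66.5 12.7]
at [538.4   6.3 222.7] axis -76.5 tilt [-0.001  0.004 -1.   ] SHIFT cm [  3.37 -31.2    0.19] TURN [-0.004  0.001  0.375] clk 23.7667 j [ 0.29  0.41 -0.5   1.74  0.22  1.05 -1.62] W 85.4 F [0.5 0.5 0.4]
```

View pics/s3c.png

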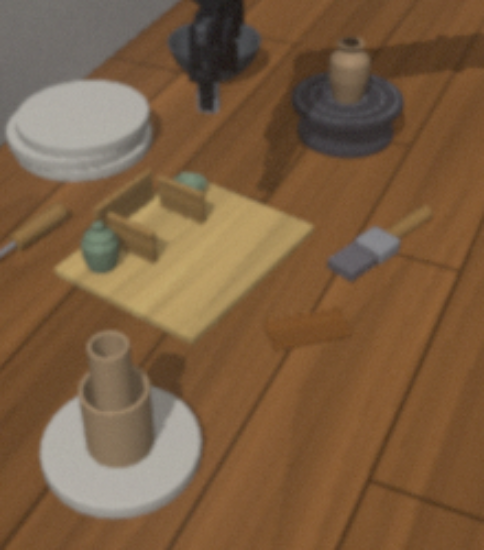

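The vase stands upright at the wheel's centre (about (349,90) in the crop) and the nested cups stand on the bat (slim rim (110,347)). Next the slim cup goes back.

```bash
python3 -m handwheel '[{"hand":1,"dx":0.2,"dy":-2,"dz":0,"wx":0,"wy":0,"wz":0.1},{"hand":1,"dx":0.6,"dy":-5.5,"dz":0,"wx":0,"wy":0,"wz":0.2},{"hand":1,"dx":1,"dy":-9,"dz":0,"wx":0,"wy":0,"wz":0.3},{"hand":1,"dx":1.4,"dy":-12.5,"dz":0,"wx":0,"wy":0,"wz":0.375},{"hand":1,"dx":1.8,"dy":-16,"dz":0,"wx":0,"wy":0,"wz":0.375},{"hand":1,"dx":2.2,"dy":-19.5,"dz":0,"wx":0,"wy":0,"wz":0.375},{"hand":1,"dx":2.6,"dy":-23,"dz":0,"wx":0,"wy":0,"wz":0.375},{"hand":1,"dx":3,"dy":-26.5,"dz":0,"wx":0,"wy":0,"wz":0.375},{"hand":1,"dx":3.3,"dy":-29.5,"dz":0,"wx":0,"wy":0,"wz":0.375},{"hand":1,"dx":3.4,"dy":-31,"dz":0,"wx":0,"wy":0,"wz":0.375}]'; python3 -m handwheel '[{"hand":1,"dx":0,"dy":0,"dz":0,"wx":0,"wy":0,"wz":0},{"hand":1,"dx":0,"dy":0,"dz":0,"wx":0,"wy":0,"wz":0},{"hand":1,"dx":0,"dy":0,"dz":0,"wx":0,"wy":0,"wz":0}]'; python3 go.py 497 318.5 106 -98.9
```

```text
clock: 24.6
tcp_pos: [499.2, 311.6, 222.0]
orientation: [-3.133, 0.218, 0.005]
force: [0.3, 0.8, -0.1]
gripper_width: 85.5
grip_force: 0.0
clock: 24.85
tcp_pos: [501.5, 305.9, 222.4]
orientation: [3.131, -0.228, -0.002]
force: [-0.4, -0.8, -0.2]
gripper_width: 85.4
grip_force: 0.0
at [501.5 305.9 222.4] axis -98.3 tilt [-0.001 -0.002 -1.   ] SHIFT cm [-0.61 -1.21 11.64] TURN [0.002 0.001 0.01 ] clk 24.85 j [-0.31  0.48 -0.44  1.61  0.22  1.11 -2.52] W 85.4 F [-0.4 -0.8 -0.2]
```

```bash
python3 -m handwheel '[{"hand":1,"dx":-0.6,"dy":-1.2,"dz":0,"wx":0,"wy":0,"wz":0.01},{"hand":1,"dx":-0.6,"dy":-1.2,"dz":1.5,"wx":0,"wy":0,"wz":0.01},{"hand":1,"dx":-0.6,"dy":-1.2,"dz":4,"wx":0,"wy":0,"wz":0.01},{"hand":1,"dx":-0.6,"dy":-1.2,"dz":5,"wx":0,"wy":0,"wz":0.01},{"hand":1,"dx":-0.6,"dy":-1.2,"dz":5,"wx":0,"wy":0,"wz":0.01},{"hand":1,"dx":-0.6,"dy":-1.2,"dz":5,"wx":0,"wy":0,"wz":0.01}]'; python3 go.py 497 318.5 106 -98.9
```

```text
clock: 25.35
tcp_pos: [497.4, 319.1, 173.4]
orientation: [3.131, -0.244, -0.002]
force: [0.4, -0.8, -0.7]
gripper_width: 85.3
grip_force: 0.0
at [497.4 319.1 173.4] axis -98.9 tilt [-0.001 -0.001 -1.   ] SHIFT cm [-0.02  0.06  6.74] TURN [ 0.001  0.001 -0.   ] clk 25.35 j [-0.34  0.53 -0.43  1.67  0.25  1.   -2.58] W 85.3 F [ 0.4 -0.8 -0.7]
```

```bash
python3 -m handwheel '[{"hand":1,"dx":0,"dy":0,"dz":1,"wx":0,"wy":0,"wz":0},{"hand":1,"dx":0,"dy":0,"dz":2.5,"wx":0,"wy":0,"wz":0},{"hand":1,"dx":0,"dy":0,"dz":4,"wx":0,"wy":0,"wz":0},{"hand":1,"dx":0,"dy":0,"dz":5.5,"wx":0,"wy":0,"wz":0},{"hand":1,"dx":0,"dy":0,"dz":6.5,"wx":0,"wy":0,"wz":0},{"hand":1,"dx":0,"dy":0,"dz":6.7,"wx":0,"wy":0,"wz":0},{"hand":1,"dx":0,"dy":0,"dz":6.7,"wx":0,"wy":0,"wz":0},{"hand":1,"dx":0,"dy":0,"dz":6.7,"wx":0,"wy":0,"wz":0}]'; python3 go.py 497 318.5 106 -98.9;  python3 -m handwheel '[{"hand":0.2,"dx":0,"dy":0,"dz":0,"wx":0,"wy":0,"wz":0},{"hand":0,"dx":0,"dy":0,"dz":0,"wx":0,"wy":0,"wz":0},{"hand":-0.2,"dx":0,"dy":0,"dz":0,"wx":0,"wy":0,"wz":0},{"hand":-0.3,"dx":0,"dy":0,"dz":0,"wx":0,"wy":0,"wz":0},{"hand":-0.4,"dx":0,"dy":0,"dz":0,"wx":0,"wy":0,"wz":0},{"hand":-0.5,"dx":0,"dy":0,"dz":0,"wx":0,"wy":0,"wz":0},{"hand":-0.5,"dx":0,"dy":0,"dz":0,"wx":0,"wy":0,"wz":0},{"hand":-0.5,"dx":0,"dy":0,"dz":0,"wx":0,"wy":0,"wz":0},{"hand":-0.5,"dx":0,"dy":0,"dz":0,"wx":0,"wy":0,"wz":0}]'; python3 go.py 497 318.5 106 -98.9
```

```text
clock: 26.02
tcp_pos: [497.5, 320.8, 107.3]
orientation: [-3.131, 0.242, -0.001]
force: [0.2, -0.4, -0.7]
gripper_width: 85.6
grip_force: 0.0
at [497.5 320.8 107.3] axis -98.8 tilt [ 0.001  0.001 -1.   ] SHIFT cm [-0.01  0.24  0.13] TURN [-0.001 -0.001  0.001] clk 26.0167 j [-0.36  0.6  -0.4   1.75  0.3   0.85 -2.62] W 85.6 F [ 0.2 -0.4 -0.7]
clock: 26.77
tcp_pos: [497.3, 320.3, 107.3]
orientation: [-3.132, 0.242, -0.001]
force: [-0.6, -2.1, 5.1]
gripper_width: 36.5
grip_force: 59.6
at [497.3 320.3 107.3] axis -98.8 tilt [ 0.001 -0.    -1.   ] SHIFT cm [-0.    0.19  0.13] TURN [-0.    -0.001  0.001] clk 26.7667 j [-0.36  0.6  -0.4   1.75  0.3   0.85 -2.62] W 36.5 F [-0.6 -2.1  5.1]
```

```bash
python3 -m handwheel '[{"hand":-0.5,"dx":0,"dy":0,"dz":-0.5,"wx":0,"wy":0,"wz":0},{"hand":-0.5,"dx":0,"dy":0,"dz":-2,"wx":0,"wy":0,"wz":0},{"hand":-0.5,"dx":0,"dy":0,"dz":-4,"wx":0,"wy":0,"wz":0},{"hand":-0.5,"dx":0,"dy":0,"dz":-6.5,"wx":0,"wy":0,"wz":0},{"hand":-0.5,"dx":0,"dy":0,"dz":-9,"wx":0,"wy":0,"wz":0},{"hand":-0.5,"dx":0,"dy":0,"dz":-11,"wx":0,"wy":0,"wz":0},{"hand":-0.5,"dx":0,"dy":0,"dz":-12,"wx":0,"wy":0,"wz":0},{"hand":-0.5,"dx":0,"dy":0,"dz":-12,"wx":0,"wy":0,"wz":0}]'; python3 go.py 553.3 67.2 160 -98.9
```

```text
clock: 27.43
tcp_pos: [497.8, 321.3, 228.9]
orientation: [-3.13, 0.242, -0.005]
force: [0.1, 0.3, -0.4]
gripper_width: 36.8
grip_force: 60.0
at [497.8 321.3 228.9] axis -98.8 tilt [ 0.003  0.002 -1.   ] SHIFT cm [ 9.37 24.28  6.85] TURN [-0.003 -0.003  0.001] clk 27.4333 j [-0.33  0.48 -0.45  1.6   0.22  1.12 -2.56] W 36.8 F [ 0.1  0.3 -0.4]
```

```bash
python3 -m handwheel '[{"hand":-0.5,"dx":0.4,"dy":1,"dz":0,"wx":0,"wy":0,"wz":0},{"hand":-0.5,"dx":1.4,"dy":3.5,"dz":0,"wx":0,"wy":0,"wz":0},{"hand":-0.5,"dx":2.7,"dy":7,"dz":0,"wx":0,"wy":0,"wz":0},{"hand":-0.5,"dx":4,"dy":10.5,"dz":0,"wx":0,"wy":0,"wz":0},{"hand":-0.5,"dx":5.4,"dy":14,"dz":0,"wx":0,"wy":0,"wz":0},{"hand":-0.5,"dx":6.8,"dy":17.5,"dz":0,"wx":0,"wy":0,"wz":0},{"hand":-0.5,"dx":8,"dy":20.5,"dz":0,"wx":0,"wy":0,"wz":0},{"hand":-0.5,"dx":9,"dy":23,"dz":0,"wx":0,"wy":0,"wz":0},{"hand":-0.5,"dx":9.4,"dy":24.3,"dz":0,"wx":0,"wy":0,"wz":0},{"hand":-0.5,"dx":9.4,"dy":24.3,"dz":0,"wx":0,"wy":0,"wz":0}]'; python3 -m handwheel '[{"hand":-0.5,"dx":0,"dy":0,"dz":2,"wx":0,"wy":0,"wz":0},{"hand":-0.5,"dx":0,"dy":0,"dz":5,"wx":0,"wy":0,"wz":0},{"hand":-0.5,"dx":0,"dy":0,"dz":8,"wx":0,"wy":0,"wz":0},{"hand":-0.5,"dx":0,"dy":0,"dz":9,"wx":0,"wy":0,"wz":0},{"hand":-0.5,"dx":0,"dy":0,"dz":9,"wx":0,"wy":0,"wz":0},{"hand":-0.5,"dx":0,"dy":0,"dz":9,"wx":0,"wy":0,"wz":0}]'; python3 go.py 553.3 67.2 96 -98.9
```

```text
clock: 28.27
tcp_pos: [552.2, 59.7, 224.3]
orientation: [3.128, -0.253, -0.005]
force: [-0.3, -1.3, -0.9]
gripper_width: 36.7
grip_force: 60.1
clock: 28.77
tcp_pos: [552.2, 66.4, 136.4]
orientation: [-3.132, 0.241, 0.003]
force: [0.2, -1.0, -0.6]
gripper_width: 36.5
grip_force: 60.2
at [552.2  66.4 136.4] axis -98.8 tilt [-0.002  0.    -1.   ] SHIFT cm [ 0.1  -0.1   4.04] TURN [0.    0.002 0.002] clk 28.7667 j [ 0.09  0.51 -0.39  1.81  0.25  0.86 -2.14] W 36.5 F [ 0.2 -1.  -0.6]
```

```bash
python3 -m handwheel '[{"hand":-0.5,"dx":0.1,"dy":-0.1,"dz":1,"wx":0,"wy":0,"wz":0},{"hand":-0.5,"dx":0.1,"dy":-0.1,"dz":2,"wx":0,"wy":0,"wz":0},{"hand":-0.5,"dx":0.1,"dy":-0.1,"dz":3,"wx":0,"wy":0,"wz":0},{"hand":-0.5,"dx":0.1,"dy":-0.1,"dz":3.6,"wx":0,"wy":0,"wz":0},{"hand":-0.5,"dx":0.1,"dy":-0.1,"dz":3.7,"wx":0,"wy":0,"wz":0},{"hand":-0.5,"dx":0.1,"dy":-0.1,"dz":3.7,"wx":0,"wy":0,"wz":0}]'; python3 - <<'E'
from h import *
for n in('top','side'):
    W=cloud(shot(n));g=(552.7,67.5)
    for i in range(5):
        P=W[(W[...,2]>130)&(W[...,2]<148)&(np.hypot(W[...,0]-g[0],W[...,1]-g[1])<24)]
        if len(P)<10:break
        g=(P[:,:2].max(0)+P[:,:2].min(0))/2
    print(n,len(P),np.round(g,1),np.ptp(P,axis=0).round(1) if len(P) else '')
E
python3 go.py 553.3 67.2 95 -98.9
```

```text
clock: 29.27
tcp_pos: [553.4, 66.7, 99.1]
orientation: [3.132, -0.242, -0.002]
force: [0.2, 0.3, -1.4]
gripper_width: 36.5
grip_force: 60.2
top 0 [552.7  67.5] 
side 102 [553.9  67.2] [36.3 44.3 17.2]
at [553.9  66.9  99.8] axis -98.8 tilt [ 0.  0. -1.] SHIFT cm [-0.07 -0.02  0.48] TURN [-0.    -0.     0.001] clk 29.3667 j [ 0.08  0.56 -0.37  1.85  0.28  0.78 -2.16] W 36.8 F [-0.5 -0.6 -1.3]
```

```bash
python3 -m handwheel '[{"hand":-0.5,"dx":-0.05,"dy":0,"dz":0.2,"wx":0,"wy":0,"wz":0},{"hand":-0.5,"dx":-0.05,"dy":0,"dz":0.3,"wx":0,"wy":0,"wz":0},{"hand":-0.5,"dx":-0.05,"dy":0,"dz":0.3,"wx":0,"wy":0,"wz":0}]'; python3 -m handwheel '[{"hand":-0.5,"dx":0,"dy":0,"dz":0.1,"wx":0,"wy":0,"wz":0},{"hand":-0.5,"dx":0,"dy":0,"dz":0.1,"wx":0,"wy":0,"wz":0}]'
```

```text
clock: 29.62
tcp_pos: [553.2, 66.8, 96.6]
orientation: [3.132, -0.242, 0.0]
force: [-0.1, -0.6, -1.1]
gripper_width: 36.7
grip_force: 60.2
clock: 29.78
tcp_pos: [553.2, 66.8, 95.6]
orientation: [3.132, -0.242, 0.0]
force: [-0.3, -0.4, -1.5]
gripper_width: 36.4
grip_force: 60.2
```

```bash
python3 -m handwheel '[{"hand":-0.5,"dx":0,"dy":0,"dz":0.1,"wx":0,"wy":0,"wz":0},{"hand":-0.5,"dx":0,"dy":0,"dz":0.1,"wx":0,"wy":0,"wz":0}]'; python3 -m handwheel '[{"hand":-0.5,"dx":0,"dy":0,"dz":0.08,"wx":0,"wy":0,"wz":0},{"hand":-0.5,"dx":0,"dy":0,"dz":0.08,"wx":0,"wy":0,"wz":0}]'
```

```text
clock: 29.95
tcp_pos: [553.5, 66.8, 95.2]
orientation: [3.132, -0.242, 0.001]
force: [-2.1, -0.9, 4.6]
gripper_width: 36.6
grip_force: 60.8
clock: 30.12
tcp_pos: [553.7, 66.8, 95.2]
orientation: [3.132, -0.242, 0.003]
force: [-2.9, -0.7, 11.8]
gripper_width: 36.6
grip_force: 61.5
```

```bash
python3 -m handwheel '[{"hand":-0.3,"dx":0,"dy":0,"dz":-0.05,"wx":0,"wy":0,"wz":0},{"hand":0,"dx":0,"dy":0,"dz":-0.05,"wx":0,"wy":0,"wz":0},{"hand":0.4,"dx":0,"dy":0,"dz":-0.05,"wx":0,"wy":0,"wz":0},{"hand":1,"dx":0,"dy":0,"dz":-0.05,"wx":0,"wy":0,"wz":0},{"hand":1,"dx":0,"dy":0,"dz":-0.05,"wx":0,"wy":0,"wz":0},{"hand":1,"dx":0,"dy":0,"dz":-2,"wx":0,"wy":0,"wz":0},{"hand":1,"dx":0,"dy":0,"dz":-5,"wx":0,"wy":0,"wz":0},{"hand":1,"dx":0,"dy":0,"dz":-8,"wx":0,"wy":0,"wz":0},{"hand":1,"dx":0,"dy":0,"dz":-11,"wx":0,"wy":0,"wz":0},{"hand":1,"dx":0,"dy":0,"dz":-12,"wx":0,"wy":0,"wz":0}]'; python3 go.py 497.6 316.3 200 -98.9
```

```text
clock: 30.95
tcp_pos: [554.9, 67.5, 217.9]
orientation: [-3.131, 0.242, -0.009]
force: [1.2, 0.0, 0.3]
gripper_width: 85.6
grip_force: 0.0
at [554.9  67.5 217.9] axis -98.8 tilt [ 0.006  0.001 -1.   ] SHIFT cm [ -9.49 -23.7    1.79] TURN [-0.002 -0.005  0.001] clk 30.95 j [ 0.12  0.43 -0.42  1.7   0.2   1.05 -2.09] W 85.6 F [1.2 0.  0.3]
```

```bash
python3 -m handwheel '[{"hand":1,"dx":-0.8,"dy":-2,"dz":0,"wx":0,"wy":0,"wz":0},{"hand":1,"dx":-2.2,"dy":-5.5,"dz":0,"wx":0,"wy":0,"wz":0},{"hand":1,"dx":-3.6,"dy":-9,"dz":0,"wx":0,"wy":0,"wz":0},{"hand":1,"dx":-5,"dy":-12.5,"dz":0,"wx":0,"wy":0,"wz":0},{"hand":1,"dx":-6.4,"dy":-16,"dz":0,"wx":0,"wy":0,"wz":0},{"hand":1,"dx":-7.8,"dy":-19.5,"dz":0,"wx":0,"wy":0,"wz":0},{"hand":1,"dx":-9,"dy":-22.5,"dz":0,"wx":0,"wy":0,"wz":0},{"hand":1,"dx":-9.5,"dy":-23.7,"dz":1,"wx":0,"wy":0,"wz":0},{"hand":1,"dx":-9.5,"dy":-23.7,"dz":3,"wx":0,"wy":0,"wz":0},{"hand":1,"dx":-9.5,"dy":-23.7,"dz":5,"wx":0,"wy":0,"wz":0}]';  python3 - <<'E'
from h import *
for n in('top','side'):
    c=shot(n);W=cloud(c)
    for nm,g,z0,z1,rad in(('slim',(552.7,67.5),128,143,25),('wide',(498,316.6),84,97,42)):
        for i in range(5):
            P=W[(W[...,2]>z0)&(W[...,2]<z1)&(np.hypot(W[...,0]-g[0],W[...,1]-g[1])<rad)]
            if len(P)<10:break
            g=(P[:,:2].max(0)+P[:,:2].min(0))/2
        print(n,nm,len(P),np.round(g,1),np.ptp(P,axis=0).round(1) if len(P) else '')
E
python3 go.py 497.8 316.3 39 -98.9
```

```text
clock: 31.78
tcp_pos: [495.1, 317.6, 163.2]
orientation: [-3.131, 0.237, -0.001]
force: [0.4, -0.6, -0.6]
gripper_width: 85.4
grip_force: 0.0
top slim 106 [553.   66.2] [36.4 35.9 12.5]
top wide 27 [487.5 291.7] [26.9 11.3 12.1]
side slim 103 [553.6  66.8] [38.  37.5  9.5]
side wide 325 [497.7 316.1] [65.9 68.1 11.2]
at [494.  314.5 160.4] axis -98.8 tilt [-0.005 -0.004 -1.   ] SHIFT cm [ 0.4  -0.29 12.14] TURN [0.004 0.005 0.002] clk 31.8833 j [-0.34  0.53 -0.43  1.7   0.26  0.97 -2.58] W 85.8 F [1.  0.2 0.8]
```

```bash
python3 -m handwheel '[{"hand":1,"dx":0.3,"dy":-0.2,"dz":1,"wx":0,"wy":0,"wz":0},{"hand":1,"dx":0.3,"dy":-0.2,"dz":3,"wx":0,"wy":0,"wz":0},{"hand":1,"dx":0.3,"dy":-0.2,"dz":4,"wx":0,"wy":0,"wz":0},{"hand":1,"dx":0.3,"dy":-0.2,"dz":4,"wx":0,"wy":0,"wz":0},{"hand":1,"dx":0.3,"dy":-0.2,"dz":4,"wx":0,"wy":0,"wz":0}]'; python3 go.py 497.8 316.3 39 -98.9
```

```text
clock: 32.3
tcp_pos: [499.2, 317.0, 123.9]
orientation: [3.132, -0.243, -0.001]
force: [-0.9, 0.5, 0.5]
gripper_width: 85.5
grip_force: 0.0
at [499.2 317.  123.9] axis -98.9 tilt [-0.001 -0.    -1.   ] SHIFT cm [-0.12  0.09  8.49] TURN [0.    0.    0.001] clk 32.3 j [-0.35  0.58 -0.41  1.73  0.28  0.89 -2.61] W 85.5 F [-0.9  0.5  0.5]
```

```bash
python3 -m handwheel '[{"hand":1,"dx":-0.05,"dy":0.05,"dz":1,"wx":0,"wy":0,"wz":0},{"hand":1,"dx":-0.05,"dy":0.05,"dz":2.5,"wx":0,"wy":0,"wz":0},{"hand":1,"dx":-0.05,"dy":0.05,"dz":4,"wx":0,"wy":0,"wz":0},{"hand":1,"dx":-0.05,"dy":0.05,"dz":5.5,"wx":0,"wy":0,"wz":0},{"hand":1,"dx":-0.05,"dy":0.05,"dz":7,"wx":0,"wy":0,"wz":0},{"hand":1,"dx":-0.05,"dy":0.05,"dz":8.2,"wx":0,"wy":0,"wz":0},{"hand":1,"dx":-0.05,"dy":0.05,"dz":8.5,"wx":0,"wy":0,"wz":0},{"hand":1,"dx":-0.05,"dy":0.05,"dz":8.5,"wx":0,"wy":0,"wz":0}]'; python3 -m handwheel '[{"hand":0.5,"dx":0,"dy":0,"dz":0,"wx":0,"wy":0,"wz":0},{"hand":0.3,"dx":0,"dy":0,"dz":0,"wx":0,"wy":0,"wz":0},{"hand":0,"dx":0,"dy":0,"dz":0,"wx":0,"wy":0,"wz":0},{"hand":0,"dx":0,"dy":0,"dz":0,"wx":0,"wy":0,"wz":0},{"hand":0,"dx":0,"dy":0,"dz":0,"wx":0,"wy":0,"wz":0},{"hand":0,"dx":0,"dy":0,"dz":0,"wx":0,"wy":0,"wz":0},{"hand":0,"dx":0,"dy":0,"dz":0,"wx":0,"wy":0,"wz":0}]';python3 go.py 497.8 316.3 39 -98.9
```

```text
clock: 32.97
tcp_pos: [498.2, 316.6, 38.2]
orientation: [3.132, -0.242, -0.001]
force: [0.1, 0.6, 0.0]
gripper_width: 85.4
grip_force: 0.0
clock: 33.55
tcp_pos: [499.1, 317.2, 40.1]
orientation: [-3.131, 0.242, -0.003]
force: [-1.3, -0.4, 6.7]
gripper_width: 64.1
grip_force: 65.3
at [499.1 317.2  40.1] axis -98.8 tilt [ 0.002  0.001 -1.   ] SHIFT cm [-0.11  0.11  0.11] TURN [-0.001 -0.002  0.001] clk 33.55 j [-0.38  0.68 -0.36  1.81  0.35  0.71 -2.66] W 64.1 F [-1.3 -0.4  6.7]
```

```bash
python3 -m handwheel '[{"hand":0,"dx":0,"dy":0,"dz":-0.5,"wx":0,"wy":0,"wz":0},{"hand":0,"dx":0,"dy":0,"dz":-2,"wx":0,"wy":0,"wz":0},{"hand":0,"dx":0,"dy":0,"dz":-4,"wx":0,"wy":0,"wz":0},{"hand":0,"dx":0,"dy":0,"dz":-6.5,"wx":0,"wy":0,"wz":0},{"hand":0,"dx":0,"dy":0,"dz":-9,"wx":0,"wy":0,"wz":0},{"hand":0,"dx":0,"dy":0,"dz":-11.5,"wx":0,"wy":0,"wz":0},{"hand":0,"dx":0,"dy":0,"dz":-14,"wx":0,"wy":0,"wz":0},{"hand":0,"dx":0,"dy":0,"dz":-15.5,"wx":0,"wy":0,"wz":0},{"hand":0,"dx":0,"dy":0,"dz":-16,"wx":0,"wy":0,"wz":0},{"hand":0,"dx":0,"dy":0,"dz":-16,"wx":0,"wy":0,"wz":0}]'; python3 go.py 540.3 -23.5 200 -98.9
```

```text
clock: 34.38
tcp_pos: [498.9, 317.0, 200.2]
orientation: [-3.131, 0.242, -0.003]
force: [0.2, -0.1, -2.7]
gripper_width: 64.0
grip_force: 65.0
at [498.9 317.  200.2] axis -98.8 tilt [ 0.002  0.001 -1.   ] SHIFT cm [ 9.330e+00  3.301e+01 -2.000e-02] TURN [-0.002 -0.002  0.001] clk 34.3833 j [-0.33  0.5  -0.44  1.64  0.24  1.05 -2.56] W 64.0 F [ 0.2 -0.1 -2.7]
```

```bash
python3 -m handwheel '[{"hand":0,"dx":0.3,"dy":1,"dz":0,"wx":0,"wy":0,"wz":0},{"hand":0,"dx":1,"dy":3.5,"dz":0,"wx":0,"wy":0,"wz":0},{"hand":0,"dx":2,"dy":7,"dz":0,"wx":0,"wy":0,"wz":0},{"hand":0,"dx":3,"dy":10.5,"dz":0,"wx":0,"wy":0,"wz":0},{"hand":0,"dx":4,"dy":14,"dz":0,"wx":0,"wy":0,"wz":0},{"hand":0,"dx":5,"dy":17.5,"dz":0,"wx":0,"wy":0,"wz":0},{"hand":0,"dx":6,"dy":21,"dz":0,"wx":0,"wy":0,"wz":0},{"hand":0,"dx":7,"dy":24.5,"dz":0,"wx":0,"wy":0,"wz":0},{"hand":0,"dx":8,"dy":28,"dz":0,"wx":0,"wy":0,"wz":0},{"hand":0,"dx":8.7,"dy":31,"dz":0,"wx":0,"wy":0,"wz":0}]'; python3 -m handwheel '[{"hand":0,"dx":0.4,"dy":1.2,"dz":0,"wx":0,"wy":0,"wz":0},{"hand":0,"dx":0.6,"dy":2,"dz":0,"wx":0,"wy":0,"wz":0},{"hand":0,"dx":0.6,"dy":2,"dz":0,"wx":0,"wy":0,"wz":0},{"hand":0,"dx":0.6,"dy":2,"dz":2,"wx":0,"wy":0,"wz":0},{"hand":0,"dx":0.6,"dy":2,"dz":3,"wx":0,"wy":0,"wz":0},{"hand":0,"dx":0.6,"dy":2,"dz":3,"wx":0,"wy":0,"wz":0}]';python3 go.py 540.3 -23.5 38 -98.9
```

```text
clock: 35.22
tcp_pos: [535.7, -7.0, 197.0]
orientation: [3.131, -0.245, -0.005]
force: [0.7, -0.8, -2.1]
gripper_width: 64.0
grip_force: 65.1
clock: 35.72
tcp_pos: [537.8, -22.0, 166.3]
orientation: [-3.132, 0.238, 0.008]
force: [-0.1, -0.6, -2.7]
gripper_width: 64.4
grip_force: 65.1
at [537.8 -22.  166.3] axis -98.7 tilt [-0.005  0.001 -1.   ] SHIFT cm [ 0.34  0.11 12.83] TURN [-0.     0.005  0.004] clk 35.7167 j [ 0.27  0.46 -0.4   1.82  0.22  0.92 -1.95] W 64.4 F [-0.1 -0.6 -2.7]
```

```bash
python3 -m handwheel '[{"hand":0,"dx":0.2,"dy":0.1,"dz":1,"wx":0,"wy":0,"wz":0},{"hand":0,"dx":0.2,"dy":0.1,"dz":3,"wx":0,"wy":0,"wz":0},{"hand":0,"dx":0.2,"dy":0.1,"dz":5,"wx":0,"wy":0,"wz":0},{"hand":0,"dx":0.2,"dy":0.1,"dz":7,"wx":0,"wy":0,"wz":0},{"hand":0,"dx":0.2,"dy":0.1,"dz":9,"wx":0,"wy":0,"wz":0},{"hand":0,"dx":0.2,"dy":0.1,"dz":10.5,"wx":0,"wy":0,"wz":0},{"hand":0,"dx":0.2,"dy":0.1,"dz":11.5,"wx":0,"wy":0,"wz":0},{"hand":0,"dx":0.2,"dy":0.1,"dz":12,"wx":0,"wy":0,"wz":0},{"hand":0,"dx":0.2,"dy":0.1,"dz":12,"wx":0,"wy":0,"wz":0},{"hand":0,"dx":0.2,"dy":0.1,"dz":12,"wx":0,"wy":0,"wz":0}]';python3 go.py 540.3 -23.5 35 -98.9
```

```text
clock: 36.55
tcp_pos: [542.0, -24.6, 49.2]
orientation: [-3.132, 0.241, -0.001]
force: [0.4, 0.5, -1.9]
gripper_width: 64.1
grip_force: 65.2
at [542.  -24.6  49.2] axis -98.8 tilt [ 0.001  0.    -1.   ] SHIFT cm [-0.18 -0.08  1.42] TURN [-0.    -0.001  0.002] clk 36.55 j [ 0.22  0.61 -0.33  1.94  0.32  0.64 -2.04] W 64.1 F [ 0.4  0.5 -1.9]
```

```bash
python3 -m handwheel '[{"hand":0,"dx":-0.1,"dy":-0.1,"dz":0.5,"wx":0,"wy":0,"wz":0},{"hand":0,"dx":-0.1,"dy":-0.1,"dz":1,"wx":0,"wy":0,"wz":0},{"hand":0,"dx":-0.1,"dy":-0.1,"dz":1.2,"wx":0,"wy":0,"wz":0},{"hand":0,"dx":-0.1,"dy":-0.1,"dz":1.3,"wx":0,"wy":0,"wz":0},{"hand":0,"dx":-0.1,"dy":-0.1,"dz":1.3,"wx":0,"wy":0,"wz":0}]';python3 -m handwheel '[{"hand":0,"dx":0,"dy":0,"dz":0.1,"wx":0,"wy":0,"wz":0},{"hand":0,"dx":0,"dy":0,"dz":0.1,"wx":0,"wy":0,"wz":0}]'
```

```text
clock: 36.97
tcp_pos: [540.6, -23.8, 35.7]
orientation: [3.132, -0.242, -0.0]
force: [0.6, -0.7, -2.7]
gripper_width: 64.0
grip_force: 65.2
clock: 37.13
tcp_pos: [540.7, -23.8, 34.8]
orientation: [-3.132, 0.242, -0.0]
force: [-0.9, 0.5, -2.2]
gripper_width: 64.4
grip_force: 65.2
```

```bash
python3 -m handwheel '[{"hand":0,"dx":0,"dy":0,"dz":0.1,"wx":0,"wy":0,"wz":0},{"hand":0,"dx":0,"dy":0,"dz":0.1,"wx":0,"wy":0,"wz":0}]';python3 -m handwheel '[{"hand":0,"dx":0,"dy":0,"dz":0.05,"wx":0,"wy":0,"wz":0},{"hand":0,"dx":0,"dy":0,"dz":0.05,"wx":0,"wy":0,"wz":0}]'
```

```text
clock: 37.3
tcp_pos: [540.8, -23.8, 34.1]
orientation: [3.132, -0.242, 0.001]
force: [-0.5, -0.3, 1.5]
gripper_width: 64.2
grip_force: 65.5
clock: 37.47
tcp_pos: [540.8, -23.8, 34.1]
orientation: [3.132, -0.242, 0.001]
force: [-1.7, 0.1, 6.9]
gripper_width: 64.1
grip_force: 66.2
```

```bash
python3 -m handwheel '[{"hand":0.5,"dx":0,"dy":0,"dz":0,"wx":0,"wy":0,"wz":0},{"hand":1,"dx":0,"dy":0,"dz":0,"wx":0,"wy":0,"wz":0},{"hand":1,"dx":0,"dy":0,"dz":0,"wx":0,"wy":0,"wz":0},{"hand":1,"dx":0,"dy":0,"dz":0,"wx":0,"wy":0,"wz":0},{"hand":1,"dx":0,"dy":0,"dz":-1.5,"wx":0,"wy":0,"wz":0},{"hand":1,"dx":0,"dy":0,"dz":-4,"wx":0,"wy":0,"wz":0},{"hand":1,"dx":0,"dy":0,"dz":-7,"wx":0,"wy":0,"wz":0},{"hand":1,"dx":0,"dy":0,"dz":-10,"wx":0,"wy":0,"wz":0},{"hand":1,"dx":0,"dy":0,"dz":-13,"wx":0,"wy":0,"wz":0},{"hand":1,"dx":0,"dy":0,"dz":-16,"wx":0,"wy":0,"wz":0}]'; python3 -m handwheel '[{"hand":1,"dx":-1,"dy":1,"dz":-2,"wx":0,"wy":0,"wz":0},{"hand":1,"dx":-3,"dy":3,"dz":-4,"wx":0,"wy":0,"wz":0},{"hand":1,"dx":-5,"dy":6,"dz":-5,"wx":0,"wy":0,"wz":0},{"hand":1,"dx":-6,"dy":9,"dz":-5,"wx":0,"wy":0,"wz":0},{"hand":1,"dx":-6,"dy":12,"dz":-5,"wx":0,"wy":0,"wz":0},{"hand":1,"dx":-6,"dy":13,"dz":-5,"wx":0,"wy":0,"wz":0},{"hand":1,"dx":-6,"dy":13,"dz":-5,"wx":0,"wy":0,"wz":0},{"hand":1,"dx":-6,"dy":13,"dz":-5,"wx":0,"wy":0,"wz":0}]'; python3 - <<'E'
from h import *
for n in('top','side'):
    c=shot(n,n+'4.png');W=cloud(c)
    for nm,g,z0,z1,rad in(('slim',(552.7,67.5),128,143,25),('wide',(540,-24),79,93,42),('vase',(505,-330),137,151,25)):
        for i in range(5):
            P=W[(W[...,2]>z0)&(W[...,2]<z1)&(np.hypot(W[...,0]-g[0],W[...,1]-g[1])<rad)]
            if len(P)<10:break
            g=(P[:,:2].max(0)+P[:,:2].min(0))/2
        print(n,nm,len(P),np.round(g,1),np.ptp(P,axis=0).round(1) if len(P) else '')
    if n=='side': cv2.imwrite('pics/s4c.png',cv2.resize(c['image'][120:370,180:400,::-1],None,fx=2.2,fy=2.2))
E
python3 go.py 500 -150 250
```

```text
clock: 38.3
tcp_pos: [540.4, -23.7, 194.7]
orientation: [-3.132, 0.242, 0.0]
force: [0.7, -0.4, -0.5]
gripper_width: 85.4
grip_force: 0.0
clock: 38.97
tcp_pos: [461.5, -142.8, 243.2]
orientation: [-3.131, 0.244, -0.0]
force: [-0.1, 1.0, -0.1]
gripper_width: 85.6
grip_force: 0.0
top slim 105 [552.2  65.5] [36.3 37.2 11.6]
top wide 184 [539.9 -23. ] [65.8 63.2 11.1]
top vase 10 [ 503.5 -345.7] [17.7  3.9  7. ]
side slim 102 [553.7  66.8] [37.2 39.3  8.9]
side wide 150 [539.8 -22.6] [66.4 67.9  8.6]
side vase 66 [ 505.9 -331.1] [38.1 39.3  9.4]
at [ 461.9 -141.4  243.2] axis -98.7 tilt [ 0.     0.001 -1.   ] SHIFT cm [ 3.9   0.27 -0.69] TURN 0 clk 39.0667 j [ 0.55  0.29 -0.4   1.84  0.13  1.04 -1.62] W 85.4 F [0.3 1.  0.5]
```

View pics/s4c.png

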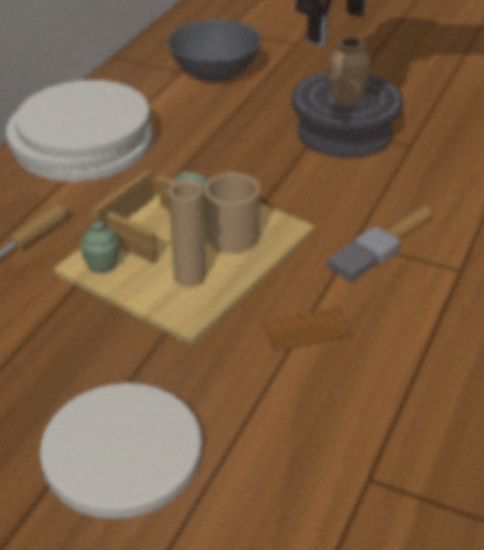

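The cups stand back on the board (slim rim (188,190), wide rim (232,188) in the crop), within about 2 mm of where they started. The vase is upright on the wheel at (350,75) and the bat is empty. The gripper is clear of everything.

```bash
python3 -c "from workcell import hand_in; print(hand_in())"
```

```text
the job is handed in; nothing more can be done
None
```

The job is handed in at about 39 s on the robot's clock: the vase stands upright at the centre of the banding wheel, and both cups are back on the board within about 2–3 mm of where they started; the jar and saucer were not touched.

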